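Charge the battery sticks cell-end down

TASK

Lift each battery stick by the orange swivel ball at its middle to find its heavy end: stand every stick that has a heavy (cell) end in a well of the charger with that end down, fully home, and lay any stick that balances level (an empty case) flat in the wooden tray; a stick already standing in the charger may be wrong way up, so check it too. Once all sticks are sorted, and not before, push the contact pin fully down into the charger's terminal opening, sliding the red dust cover aside for it. Leave the ink bottle, the eraser and the round tin where they are, and let go of everything at the end.

Things in the scene. Friction and masses are not known exactly. Their poses are not given: they have to be found in the camera images.
- stick_a_c (a point): centre of a battery stick, 88 mm long, both ends alike: 10 mm barrel, black eight-sided cap 15 to 16 mm across and 16 mm long at each end, 17 mm orange swivel ball at mid-length (this point; 8.5 mm up when lying). x axis along the stick; the cell may be in its +x end, its -x end, or (empty case) absent. Under 150 g; may be absent
- stick_b_c (a point): centre of another stick like stick_a, cell likewise unknown; may be absent. Any stick gripped by its ball and lifted clear swivels on the ball, which the fingers hold: with a cell it swings until it hangs upright, cell end down; an empty case is balanced and stays about level
- stick_c_c (a point): centre of another stick like stick_a, cell likewise unknown; may be absent. Any stick gripped by its ball and lifted clear swivels on the ball, which the fingers hold: with a cell it swings until it hangs upright, cell end down; an empty case is balanced and stays about level
- stick_d_c (a point): centre of another stick like stick_a, cell likewise unknown; may be absent. Any stick gripped by its ball and lifted clear swivels on the ball, which the fingers hold: with a cell it swings until it hangs upright, cell end down; an empty case is balanced and stays about level
- stick_e_c (a point): centre of a fifth stick like the others, cell likewise unknown; if present it stands upright in well1 at the start, perhaps cell end up. Lifted clear cell end up, it tips over and swings round to hang cell end down; if it lingers, a small jog at right angles to the line on which the fingers close starts it
- pin_head (a point): centre of the contact pin's orange swivel-ball head (17 mm across); the pin's x axis points from the head along the pin to its probe tip. Below the ball: a dark steel collar 12 mm thick to 28 mm from the ball's centre, then a brass probe 5 mm thick and 20 mm long with a tapered tip. About 40 g. It lies on the desk; gripped by the ball and lifted clear, it swivels until it hangs probe down
- pin_tip (a point): tip of the contact pin's brass probe, 48 mm from the centre of the ball head
- charger: grey charger block fixed to the desk, 86 (x) x 252 (y) x 32 (z) mm; origin at the centre of its underside, z up. Four round wells in a row along its y axis, and at its +y end a small terminal opening under a red dust cover
- well0 (a point): centre of the mouth of charger well 0, on the top face: a round well 19 mm across, 24 mm deep, with a 2 mm chamfer; any stick may go in any well; the ball's centre of a stick standing in it is 20 mm above this point
- well1 (a point): centre of the mouth of charger well 1, on the top face: a round well 19 mm across, 24 mm deep, with a 2 mm chamfer; any stick may go in any well; the ball's centre of a stick standing in it is 20 mm above this point
- well2 (a point): centre of the mouth of charger well 2, on the top face: a round well 19 mm across, 24 mm deep, with a 2 mm chamfer; any stick may go in any well; the ball's centre of a stick standing in it is 20 mm above this point
- well3 (a point): centre of the mouth of charger well 3, on the top face: a round well 19 mm across, 24 mm deep, with a 2 mm chamfer; any stick may go in any well; the ball's centre of a stick standing in it is 20 mm above this point
- terminal (a point): centre of the terminal opening's mouth on the charger's top face: a round hole 8 mm across and 24 mm deep, 2 mm chamfer; the pin's collar comes to rest on the top face with the tip 20 mm below this point. The dust cover lies over it at the start
- cover (a joint): travel in m of the dust cover along the charger's +x axis: about 0 shut, 0.034 fully open (the opening is clear from 0.025 on); it stays where it is left; 1 to 2 N to move
- cover_grip (a point): middle of the upright tab on the red dust cover: 10 mm thick (along the charger's x), 22 mm wide (along y), 18 mm tall (9 mm above and below this point), rising from the cover's 4 mm plate; the dark guide rails beside it stand 5 mm above the charger's top
- tray: shallow wooden tray fixed to the desk, 125 (x) x 105 (y) x 16 (z) mm outside, walls and floor 4 mm; origin at the centre of its underside
- ink_bottle: square dark-blue glass ink bottle with black cap, 47 x 46 x 58 mm, loose, a bystander; origin at its underside
- eraser: white eraser in a blue sleeve, 21 x 44 x 12 mm, loose, a bystander; origin at its underside
- clip_tin: round brown tin, 63 mm across, 24 mm tall, loose, a bystander; origin at its underside

How it is judged (in metres and radians):
On the way, in this order (a step that is already met when the one before it is completed fails the run):
1. all sticks present are sorted: those with a cell stand home in wells, heavy end down; the empty case, if present, lies in the tray ((horizontal distance between stick_a_c and well0 below 0.012 m or horizontal distance between stick_a_c and well1 below 0.012 m or horizontal distance between stick_a_c and well2 below 0.012 m or horizontal distance between stick_a_c and well3 below 0.012 m) and z of each of stick_a_c, stick_b_c, stick_c_c, stick_e_c in the frame of charger below 0.058 m and angle between each of stick_a_c, stick_c_c, stick_e_c's own x axis and vertical above 2.89159 rad and (horizontal distance between stick_b_c and well0 below 0.012 m or horizontal distance between stick_b_c and well1 below 0.012 m or horizontal distance between stick_b_c and well2 below 0.012 m or horizontal distance between stick_b_c and well3 below 0.012 m) and angle between stick_b_c's own x axis and vertical below 0.25 rad and (horizontal distance between stick_c_c and well0 below 0.012 m or horizontal distance between stick_c_c and well1 below 0.012 m or horizontal distance between stick_c_c and well2 below 0.012 m or horizontal distance between stick_c_c and well3 below 0.012 m) and (horizontal distance between stick_e_c and well0 below 0.012 m or horizontal distance between stick_e_c and well1 below 0.012 m or horizontal distance between stick_e_c and well2 below 0.012 m or horizontal distance between stick_e_c and well3 below 0.012 m) and x of stick_d_c in the frame of tray between -0.055 and 0.055 m and y of stick_d_c in the frame of tray between -0.045 and 0.045 m and z of stick_d_c in the frame of tray below 0.025 m), for 0.3 s.
2. the contact pin is home in the terminal opening (horizontal distance between pin_tip and terminal below 0.005 m and z of pin_tip in the frame of terminal below -0.016 m and angle between pin_head's own x axis and vertical above 2.89159 rad), for 0.2 s.
At the end, for the whole second after the job is handed in: sticks a, b, c, e, if present, stand in wells (centre within 12 mm of the axis, under 58 mm up in the charger), within 0.25 rad of upright, heavy end (b: -x; others: +x) down; empty d, if present, lies inside the tray; the pin's tip is 16 mm or more down the terminal, upright (all of step 1 and all of step 2); the robot touches nothing.
It fails at once if the ink bottle is moved more than 3 cm (distance of ink_bottle from where it was at the start of the episode above 0.03 m).
It fails at once if the eraser is moved more than 3 cm (distance of eraser from where it was at the start of the episode above 0.03 m).
It fails at once if the round tin is moved more than 3 cm (distance of clip_tin from where it was at the start of the episode above 0.03 m).
Of stick_a, stick_b, stick_c, stick_d, stick_e only 4 to 5 are there at a start; the rules pass over those that are not, and their reading is None.
At some moment in a run one of stick_a, stick_b, stick_c, stick_d, pin may be knocked a few centimetres aside while the robot is not near it.
Once in a run the grip may slacken for a moment while it holds something.
It also fails if it takes over 210 s, if anything falls off the work surface, if the arm or the gripper's body presses on something with over 40 N, if the wrist force passes 120 N, or if a joint passes its speed limit or range.

ROBOT

A 6-joint arm with a two-finger parallel gripper is mounted at the origin on the work surface; the furniture and walls round the work are solid. World frame = base frame: x ahead of the robot, y to its left, z up, the work surface at z = 0. Lengths are in mm, angles in rad, forces in N, time in s.
With the tool pointing down it reaches from about 375 to 975 mm from the base axis. Payload 3.8 kg.
Tool frame: the origin (TCP) lies at the very end of the fingers, on their centre line; the grasp point (between the pads) lies pinch_z behind it (pinch_z is the distance from the TCP to the grasp point, in mm); z points along the fingers, y is the line along which they close (so a half turn about z gives the same grasp; the last joint's range is limited). The gripper opens to 85 mm and grips with 20 to 120 N. Pads are 22 mm wide; open, the fingers measure 114 mm over their backs; the gripper's body (76 mm by 85 mm) begins 54 mm behind the grasp point. The pads swing forward as they close: fully open they stand 13 mm farther back than shut.
Start: joints at [1.239, 0.264, 1.604, -0, 1.274, -0.037], TCP at [196.118, 645.876, 231.28] pointing down, gripper open.
Joint ranges: [-2.63, 2.63], [-0.94, 2.18], [0.31, 2.57], [-1.31, 4.45], [0, 2.66], [-2.55, 2.55]. Speed limits (rad/s): [2.57, 2.57, 3.14, 3.14, 3.14, 3.14].

INTERFACE

Orientations are given as a unit quaternion [w, x, y, z].
In Python, from station import sense, read_camera, calibration, hand_in, regions_of, mark_of, pinch_z gives the robot as it stands. The module is installed in compiled form; this text tells all that it offers.
- The arm moves only by the tool play_rows, never from a script. Its argument "plan" is a list of rows, each a list of 7 numbers: the finger opening in mm, from 0 to 85.4, then the shift along the world's x, y, z each as a share of 300 mm, from -1 to 1, then the turn, a rotation vector about the world's x, y, z each as a share of pi/2 rad, from -1 to 1. A call has 1 to 20 rows; each row is the pose to reach, as a shift and turn from the pose commanded when the call began; what a row does not reach only later rows make up. A row lasts 1/10 s, in which the tool goes at most 50 mm and 8.59 degrees, less where a joint would pass 70% of its speed; a pose out of reach is approached as far as the arm can. A call with a number of a shift or a turn outside -1 to 1 is refused whole. A call with a gripper value outside its range is refused whole. The fingers move at their own pace and stop on an object; the grip force is fixed at half the most. Time passes only in rows, so rows that repeat a pose let the fingers close. It gives the time, the measured TCP pose, the force, the opening and the grip force at its end, in the units of the state.
- sense(): the state, without advancing time (a new reading comes with each control period).
- read_camera(name): name is "side" or "top" or "wrist"; returns the picture (384x512x3 uint8, red, green, blue); there is no depth.
- calibration(name): a dict with "vertical_fov" (degrees; the focal length in pixels is half the picture's height over the tangent of half this angle, whatever the lens; pixels are square), "cx", "cy" (the principal point, pixels), "position" and "orientation" of the camera in the world; the wrist camera has in their place "T_tool_cam" (4x4, takes a point from camera to tool coordinates, whose origin is the TCP and whose axes are the flange's). Camera axes: x right, y down, z forward; pixel columns grow to the right and rows downward; lengths in mm; the calibration is good to about 2 mm. A picture is of the moment at which its call begins: read the wrist's pose just before it. calibration takes no time and is no camera call.
- hand_in(): hands the job in; it is judged then, once.
Trained networks look in the newest picture that a camera, given by its name, has taken for a name from the list of things; names that differ only in an ending like _2 or _b are one class to them, and where a whole thing is asked for, a point or a joint stands for the part that bears it (a point fixed in the world has none). Each returns a list of dicts, best first, with "p" (0 to 1); they miss things now and then, are a little off and sometimes report something else, mostly with a low value. They report only what shows in the picture. A call takes as long as a camera call.
- regions_of(thing, camera): "region" (384x512 bool, what is visible of it).
- mark_of(thing, camera): "point" ([x, y, z] in mm, in the coordinates of the camera as it stood for that picture, good to about 4 mm: a listed point, or the origin of a listed thing).
The state is a dict: "clock": time; "q": joint angles; "joint_velocities": joint speeds; "tau": joint torques, N m; "tool_pos": TCP position; "eef_rot": TCP orientation; "force": force on the tool from outside, world axes, zero at the start; "torque": the same for the moment, N m; "finger_gap": finger opening in mm; "gripper_force": force on a finger pad.
Only numpy, scipy, OpenCV 4.12 (cv2) and the standard library are available. Lean on these libraries where they do the work, as an engineer would, in place of code of your own. Each camera call takes 0.05 s, during which the arm holds its last target. There are 200 camera calls.

## Working session

There is one attempt and no reset: what is moved stays moved. The work goes in short steps, Python scripts to look and compute and a tool call to move; the robot and the scene stay as the last step left them, time stands still between calls to the robot, and variables do not carry over. Pictures are saved under pics/ and viewed, at most 14 in all, crops included, and the job is handed in when it is done.

Besides the shell and the picture viewer there is one more tool, called after "Call:" as name(argument=value, ...) on one line, values as JSON. play_rows: Moves the arm, as the interface text tells. Shift numbers are shares of 300 mm and turn numbers shares of pi/2 rad, none past 1 either way. Its arguments: {"type":"object","properties":{"plan":{"type":"array"}},"required":["plan"]}

```bash
mkdir -p pics; cat > h.py <<'E'
import numpy as np, cv2
from scipy.spatial.transform import Rotation as R
from station import *
def rot(q): return R.from_quat([q[1],q[2],q[3],q[0]]).as_matrix()
def cam(name):
    c=calibration(name)
    f=192/np.tan(np.radians(c["vertical_fov"])/2)
    if name=="wrist":
        s=sense(); T=np.eye(4); T[:3,:3]=rot(s["eef_rot"]); T[:3,3]=s["tool_pos"]
        T=T@np.array(c["T_tool_cam"])
    else:
        T=np.eye(4); T[:3,:3]=rot(c["orientation"]); T[:3,3]=c["position"]
    return f,c["cx"],c["cy"],T
def w(T,p): return T[:3,:3]@np.array(p)+T[:3,3]
def onz(C,u,v,z):
    f,cx,cy,T=C; d=T[:3,:3]@np.array([(u-cx)/f,(v-cy)/f,1]); o=T[:3,3]
    return o+d*(z-o[2])/d[2]
def proj(C,p):
    f,cx,cy,T=C; q=T[:3,:3].T@(np.array(p)-T[:3,3]); return q[0]/q[2]*f+cx,q[1]/q[2]*f+cy
def save(im,n): cv2.imwrite("pics/"+n+".png",cv2.cvtColor(im,cv2.COLOR_RGB2BGR))
E
python3 - <<'E'
from h import *
np.set_printoptions(precision=1,suppress=True)
print(pinch_z() if callable(pinch_z) else pinch_z, sense()["tool_pos"],sense()["eef_rot"])
print(np.array(calibration("wrist")["T_tool_cam"]))
a=[]
for n in ("top","side"):
    C=cam(n); print(n,C[0],C[3][:3,3]); im=read_camera(n); save(im,n+"0"); a.append(im)
    for t in ["stick_a_c","pin_head","pin_tip","charger","well0","well1","well2","well3","terminal","cover_grip","tray","ink_bottle","eraser","clip_tin"]:
        for m in mark_of(t,n)[:5]:
            if m["p"]>.2: print(t,round(m["p"],2),w(C[3],m["point"]))
E
```

```text
18.700000000000003 [195.9 645.2 229.9] [-0.   0.1  1.  -0. ]
[[   0.    -1.    -0.3   76.5]
 [   1.     0.    -0.    -0.6]
 [   0.    -0.3    1.  -142.6]
 [   0.     0.     0.     1. ]]
top 422.0156564206495 [ 431.5  -58.  1024.5]
stick_a_c 0.57 [ 466.3 -136.2   11. ]
pin_head 0.64 [487.2  17.1   9.9]
pin_tip 0.58 [532.8  14.3   7.7]
charger 0.73 [636.3  11.    6.6]
well0 0.82 [634.7 -40.9  37.5]
well0 0.81 [623.5  56.2  32.7]
well0 0.76 [640.9 -82.7  33.9]
well0 0.6 [630.4  10.9  41.2]
well0 0.45 [633.  -41.7  52.7]
well1 0.82 [634.7 -40.9  37.5]
well1 0.81 [623.5  56.2  32.7]
well1 0.76 [640.9 -82.7  33.9]
well1 0.6 [630.4  10.9  41.2]
well1 0.45 [633.  -41.7  52.7]
well2 0.82 [634.7 -40.9  37.5]
well2 0.81 [623.5  56.2  32.7]
well2 0.76 [640.9 -82.7  33.9]
well2 0.6 [630.4  10.9  41.2]
well2 0.45 [633.  -41.7  52.7]
well3 0.82 [634.7 -40.9  37.5]
well3 0.81 [623.5  56.2  32.7]
well3 0.76 [640.9 -82.7  33.9]
well3 0.6 [630.4  10.9  41.2]
well3 0.45 [633.  -41.7  52.7]
terminal 0.88 [609.4 106.1  36.1]
cover_grip 0.68 [614.8 107.8  49.4]
tray 0.69 [ 606.9 -240.9   -1.1]
ink_bottle 0
[... 492 characters left out ...]
640.9 -44.2  33.7]
well0 0.62 [627.7  54.2  35.5]
well1 0.96 [645.9 -89.9  31.8]
well1 0.67 [632.8   3.   33.1]
well1 0.62 [640.9 -44.2  33.7]
well1 0.62 [627.7  54.2  35.5]
well2 0.96 [645.9 -89.9  31.8]
well2 0.67 [632.8   3.   33.1]
well2 0.62 [640.9 -44.2  33.7]
well2 0.62 [627.7  54.2  35.5]
well3 0.96 [645.9 -89.9  31.8]
well3 0.67 [632.8   3.   33.1]
well3 0.62 [640.9 -44.2  33.7]
well3 0.62 [627.7  54.2  35.5]
terminal 0.86 [608.9 105.7  27.2]
cover_grip 0.79 [619.7 111.   45.8]
cover_grip 0.51 [ 469.5 -138.1   14.2]
tray 0.59 [ 612.2 -242.3   -3.4]
ink_bottle 0.67 [ 376.9 -178.6   -2.5]
eraser 0.86 [380.1  94.9  -0.2]
eraser 0.28 [609.9 108.8  27.8]
clip_tin 0.65 [387.2 -24.7  -1.9]
```

View pics/top0.png

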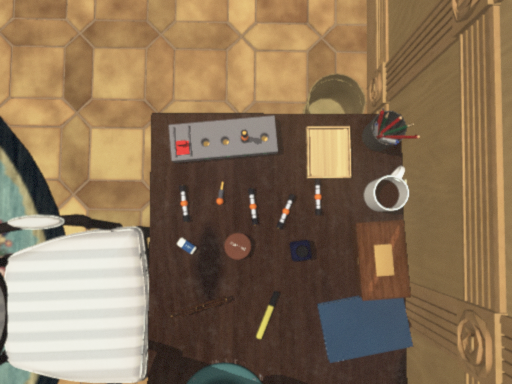

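View pics/side0.png

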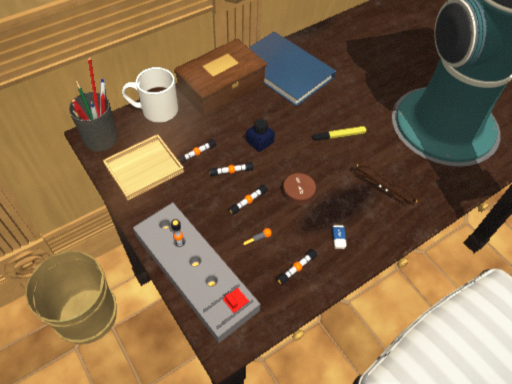

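The top picture shows four sticks lying at (184,202), (253,205), (287,211) and (318,198). A fifth stands in the well at (244,134). The pin is at (220,195), the cover tab at (182,147), and the tray at (329,152). The side view agrees. Next I'll measure the balls and charger accurately.

```bash
cat >> h.py <<'E'
def balls(im,amin=6):
    h=cv2.cvtColor(im,cv2.COLOR_RGB2HSV)
    m=cv2.inRange(h,(7,150,130),(20,255,255))
    n,l,s,c=cv2.connectedComponentsWithStats(m)
    return [(c[i],s[i,4]) for i in range(1,n) if s[i,4]>=amin]
E
python3 - <<'E'
from h import *
np.set_printoptions(precision=1,suppress=True)
for n in ("top","side"):
    C=cam(n); im=read_camera(n)
    for c,a in balls(im):
        p=onz(C,c[0],c[1],8.5); q=onz(C,c[0],c[1],52)
        if 300<p[0]<750 and -350<p[1]<300: print(n,c,a,p[:2],q[:2])
    r=regions_of("charger",n)[0]; m=r["region"].astype(np.uint8)
    print("charger",r["p"],m.sum(),cv2.minAreaRect(cv2.findNonZero(m)))
    if n=="top":
        rc=cv2.boxPoints(cv2.minAreaRect(cv2.findNonZero(m)))
        print([onz(C,*x,32)[:2] for x in rc])
        g=cv2.resize(im[105:170,160:345],None,fx=4.3,fy=4.3,interpolation=cv2.INTER_CUBIC)
    else: g2=cv2.resize(im[195:345,125:265],None,fx=2,fy=2,interpolation=cv2.INTER_CUBIC)
    r=regions_of("tray",n)[0]; m=r["region"].astype(np.uint8)
    print("tray",[onz(C,*x,16)[:2] for x in cv2.boxPoints(cv2.minAreaRect(cv2.findNonZero(m)))])
o=np.zeros((g.shape[0]+g2.shape[0],g.shape[1],3),np.uint8);o[:g.shape[0]]=g;o[g.shape[0]:,:g2.shape[1]]=g2
save(o,"c1")
s=sense(); print(pinch_z,s["finger_gap"],s["tool_pos"])
E
```

```text
top [243.8 138.1] 11 [641.  -36.9] [632.  -37.8]
top [317.5 196.3] 31 [ 501.3 -216.9] [ 498.3 -210.1]
top [218.9 200.8] 40 [487.4  20.9] [485.   17.5]
top [183.3 202.7] 31 [481.9 106.6] [479.7  99.5]
top [252.3 205.9] 29 [476.1 -59.5] [474.2 -59.4]
top [285.2 210.9] 30 [ 465.  -138.9] [ 463.6 -135.4]
charger 0.81 3982 ((223.35797119140625, 138.88087463378906), (38.58866500854492, 107.27228546142578), 84.98688507080078)
[array([666.6, 142.4]), array([ 692.9, -111.3]), array([ 600.6, -120.1]), array([574.8, 132.3])]
tray [array([ 669.2, -186. ]), array([ 673.5, -293.8]), array([ 545. , -296.8]), array([ 540.9, -189.8])]
side [234.7  84.7] 17 [ 333.9 -340.7] [ 358.4 -301.2]
side [196.4 150.8] 48 [ 504.4 -218.1] [ 519.3 -185.5]
side [231.1 168.4] 46 [ 468.1 -141.2] [ 485.1 -112.9]
side [299.4 185.7] 490 [377.6 -33.3] [399.7 -11.1]
side [248.6 198.6] 50 [478.3 -61.6] [494.7 -37.9]
side [106.1 214. ] 7 [ 722.1 -176. ] [ 724.7 -145.7]
side [102.1 221.1] 44 [ 734.6 -165.6] [ 736.5 -136. ]
side [267.2 232.2] 68 [490.   18.9] [505.7  38.1]
side [178.1 236.9] 38 [632.1 -60.5] [639.8 -36.8]
side
[... 481 characters left out ...]
46.5] [501.4 252.8]
side [311.5 319.9] 8 [521.9 194.3] [535.8 203.6]
side [307.6 358.9] 3082 [565.3 241. ] [576.8 247.6]
side [357.4 331.9] 8 [471.3 250.6] [488.1 256.7]
side [364.6 341.6] 7 [471.9 268.9] [488.6 274. ]
side [274.3 345.4] 7 [597.2 195.3] [606.9 204.5]
side [364.8 351.3] 6 [481.8 280.9] [497.9 285.3]
side [258.3 372.8] 401 [642.  216.4] [649.1 224.4]
side [183.2 376.2] 550 [741.6 158. ] [743.  169.3]
charger 0.82 7445 ((195.82925415039062, 269.53656005859375), (144.3045654296875, 56.84724807739258), 51.34019470214844)
tray [array([ 680. , -292.9]), array([ 537.3, -303.5]), array([ 552.2, -178.9]), array([ 685.6, -174.7])]
18.700000000000003 85.0838777650177 [196.1 645.9 231.3]
```

View pics/c1.png

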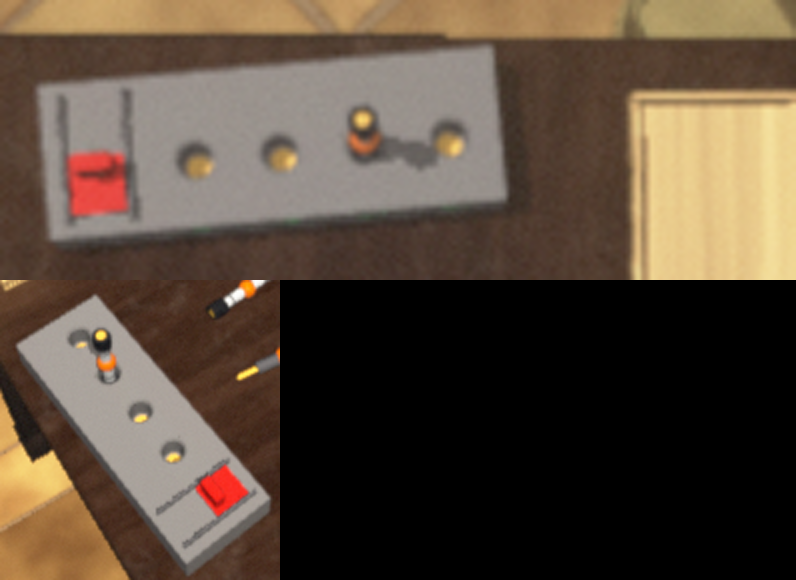

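The crop shows the well mouths at about (197,160), (281,154) and (449,138), the stick in the third well at (363,150), and the cover shut at the near end. Next: exact targets, and whether the yaw turns fit the joint ranges.

```bash
python3 - <<'E'
from h import *
np.set_printoptions(precision=1,suppress=True)
C=cam("top")
for u,v in [(197,160),(281,154),(449,138)]: print("well top",onz(C,160+u/4.3,105+v/4.3,32)[:2])
for a,b in [((38,85),(493,45)),((50,240),(507,200))]:
    p,q=[onz(C,160+u/4.3,105+v/4.3,32)[:2] for u,v in(a,b)]; print("edge",p,q,np.degrees(np.arctan2(-(p-q)[0],(p-q)[1])),np.linalg.norm(p-q))
S=cam("side")
for u,v in [(79,59),(140,131),(173,172)]: print("well side",onz(S,125+u/2,195+v/2,32)[:2])
for n,K in (("top",C),("side",S)):
    read_camera(n)
    for r in regions_of("stick_a",n)[:6]+regions_of("pin",n)[:1]:
        m=r["region"].astype(np.uint8)
        P=np.array([onz(K,*p[0],8)[:2] for p in cv2.findNonZero(m)]); c=P.mean(0)
        ev,V=np.linalg.eigh(np.cov((P-c).T)); d=V[:,1]*np.sign(V[0,1])
        print(n,round(r["p"],2),m.sum(),c,"ang",np.degrees(np.arctan2(d[1],d[0])),2*np.sqrt(3*ev))
s=sense(); M=rot(s["eef_rot"]); print(np.round(M,3),s["q"])
E
```

```text
well top [625.   52.5]
well top [629.    6.3]
well top [639.2 -86.3]
edge [665.6 141. ] [ 691.7 -110.2] 5.947169433954727 252.5628165923065
edge [579.5 132.3] [ 605.1 -118.7] 5.830304921313213 252.38184695525626
well side [644.7 -83.1]
well side [633.9   8.3]
well side [629.4  56. ]Traceback (most recent call last):
  File "<stdin>", line 11, in <module>
ValueError: it knows: charger, clip_tin, cover, cover_grip, eraser, ink_bottle, pin_head, pin_tip, stick_a, stick_b, stick_c, stick_d, stick_e, terminal, tray, well
```

```bash
cat >> h.py <<'E'
def sticks(n,thing="stick_a",z=8,k=6):
    K=cam(n); out=[]
    for r in regions_of(thing,n)[:k]:
        m=r["region"].astype(np.uint8)
        P=np.array([onz(K,*p[0],z)[:2] for p in cv2.findNonZero(m)]); c=P.mean(0)
        ev,V=np.linalg.eigh(np.cov((P-c).T)); d=V[:,1]*np.sign(V[0,1])
        print(n,round(r["p"],2),m.sum(),c,"ang",np.degrees(np.arctan2(d[1],d[0])),2*np.sqrt(3*ev))
E
python3 - <<'E'
from h import *
np.set_printoptions(precision=1,suppress=True)
read_camera("top"); sticks("top"); sticks("top","pin_head",k=1)
read_camera("side"); sticks("side"); sticks("side","pin_head",k=1)
s=sense(); M=rot(s["eef_rot"]); print(np.round(M,3).tolist(),np.round(s["q"],2))
E
```

```text
Traceback (most recent call last):
  File "h.py", line 28, in sticks
    for r in regions_of(thing,n)[:k]:
             ~~~~~~~~~~^^^^^^^^^
ValueError: it knows: charger, clip_tin, cover, cover_grip, eraser, ink_bottle, pin_head, pin_tip, stick_a, stick_b, stick_c, stick_d, stick_e, terminal, tray, well
```

```bash
python3 - <<'E'
from h import *
np.set_printoptions(precision=1,suppress=True)
for n in ("top","side"):
    read_camera(n)
    for t in ("stick_a_c","stick_a","stick_e_c","pin_head"):
        try: print(t);sticks(n,t)
        except Exception as e: print(str(e)[:20])
s=sense(); M=rot(s["eef_rot"]); print(np.round(M,3).tolist(),np.round(s["q"],2))
E
```

```text
stick_a_c
top 0.76 188 [ 465.1 -140.6] ang -22.581705965398154 [13.1 86.3]
stick_a
it knows: charger, c
stick_e_c
top 0.62 85 [646.6 -38.2] ang 4.938757366848444 [16.6 29.7]
pin_head
stick_a_c
side 0.71 7240 [638.2  17.3] ang -83.69852847054375 [ 94.  264.4]
side 0.55 285 [ 468.3 -139.8] ang -21.85993947685796 [16.8 93.9]
stick_a
it knows: charger, c
stick_e_c
side 0.63 237 [629.3 -70.4] ang 72.04873507173826 [15.9 57.1]
side 0.37 670 [ 370.2 -182.7] ang 55.229827178064035 [51.9 74.3]
pin_head
side 0.44 154 [505.   17.8] ang -3.9967569123547393 [13.  51.5]
[[-0.957, 0.291, 0.0], [0.291, 0.957, 0.0], [-0.0, 0.0, -1.0]] [ 1.2  0.3  1.6  0.   1.3 -0. ]
```

Call:
play_rows(plan=[[40,0.73,-1,0,0,0,-0.4],[40,0.73,-1,0,0,0,-0.4],[40,0.73,-1,0,0,0,-0.4],[40,0.73,-1,0,0,0,-0.4],[40,0.73,-1,0,0,0,-0.4],[40,0.73,-1,0,0,0,-0.4],[40,0.73,-1,0,0,0,-0.4],[40,0.73,-1,0,0,0,-0.4],[40,0.73,-1,0,0,0,-0.4]])

```text
clock: 3.2
tool_pos: [416.8, 343.4, 231.5]
eef_rot: [0.0, 0.447, 0.894, 0.0]
force: [-1.2, -0.1, 1.3]
finger_gap: 40.0
gripper_force: 0.0
```

Call:
play_rows(plan=[[40,0.73,-1,0,0,0,-0.345],[40,0.73,-1,0,0,0,-0.345],[40,0.73,-1,0,0,0,-0.345],[40,0.73,-1,0,0,0,-0.345],[40,0.73,-1,0,0,0,-0.345],[40,0.73,-1,0,0,0,-0.345],[40,0.73,-1,0,0,0,-0.345],[40,0.73,-1,0,0,0,-0.345],[40,0.73,-1,0,0,0,-0.345]])

```text
clock: 4.1
tool_pos: [635.5, 44.4, 230.9]
eef_rot: [0.0, 0.67, 0.743, 0.0]
force: [-0.7, 0.4, 0.5]
finger_gap: 40.1
gripper_force: 0.0
```

Call:
play_rows(plan=[[40,0,-0.277,-0.17,0,0,0],[40,0,-0.277,-0.17,0,0,0],[40,0,-0.277,-0.17,0,0,0],[40,0,-0.277,-0.17,0,0,0]])

```text
clock: 4.5
tool_pos: [632.9, -35.8, 179.2]
eef_rot: [-0.001, 0.669, 0.743, -0.0]
force: [-0.2, 1.1, -0.0]
finger_gap: 39.5
gripper_force: 0.0
```

```bash
python3 - <<'E'
from h import *
np.set_printoptions(precision=1,suppress=True)
C=cam("wrist"); im=read_camera("wrist"); save(im,"w1")
s=sense(); M=rot(s["eef_rot"]);print(s["clock"],s["tool_pos"],np.degrees(np.arctan2(M[1,1],M[0,1])),s["finger_gap"],s["force"],np.round(s["q"],2))
for c,a in balls(im,20):
    print(c,a,onz(C,*c,52)[:2],onz(C,*c,8.5)[:2])
for t in ("well0","stick_e_c","cover_grip","terminal"):
    for m in mark_of(t,"wrist")[:4]: print(t,round(m["p"],2),w(C[3],m["point"]))
read_camera("top")
for t in "bcd": sticks("top","stick_%s_c"%t)
E
```

```text
4.55 [633.8 -35.3 180.4] 6.098527114352626 40.03976395000274 [ 0.7 -0.1  0.4] [-0.1  0.2  1.8  0.   1.2 -0.2]
[101.8   5.4] 166 [501.3  90.9] [481.4  99.3]
[111.2 101.1] 242 [506.3  20.5] [487.1  17.5]
[257.4 126.6] 45 [629.8  12.6] [630.6   8.3]
[102.1 179.5] 180 [496.1 -48.6] [475.3 -62.8]
[258.2 184.1] 131 [636.  -38.1] [637.8 -50.6]
[ 95.8 246.7] 174 [ 487.4 -117. ] [ 465.2 -142.3]
well0 0.75 [643.5 -87.4  35.5]
well0 0.73 [626.3  55.7  33.6]
well0 0.65 [635.8 -44.7  31.6]
well0 0.55 [634.    6.   31.8]
stick_e_c 0.82 [634.1 -41.8  56.8]
stick_e_c 0.56 [490.   17.7   8.2]
cover_grip 0.71 [623.2 106.9  43.2]
terminal 0.86 [609.8 107.5  35.9]
top 0.5 196 [ 499.3 -217.7] ang 1.4931990423124721 [13.4 91.4]
top 0.18 408 [ 369.6 -175.3] ang -78.83135598104221 [46.6 48.9]
```

View pics/w1.png

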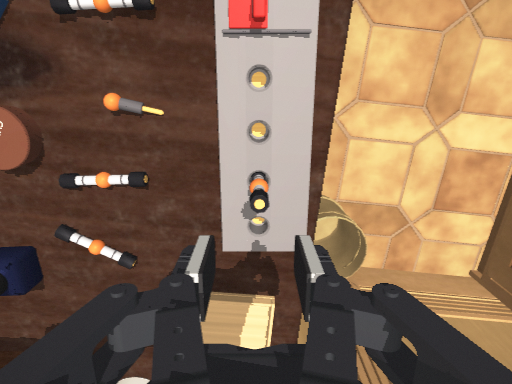

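The wrist picture shows stick e at (258,190) in the third well. Open wells are at (259,78), (259,131) and (258,228). Sticks lie at (102,5), (102,180) and (96,247), and the pin is at (112,101). Now I'll grip e.

Call:
play_rows(plan=[[40,0.006,-0.015,-0.2,0,0,0],[40,0.006,-0.015,-0.35,0,0,0],[40,0.006,-0.015,-0.467,0,0,0],[40,0.006,-0.015,-0.467,0,0,0],[8,0.006,-0.015,-0.467,0,0,0],[8,0.006,-0.015,-0.467,0,0,0],[8,0.006,-0.015,-0.467,0,0,0],[8,0.006,-0.015,-0.467,0,0,0],[8,0.006,-0.015,-0.467,0,0,0]])

```text
clock: 5.85
tool_pos: [637.9, -41.9, 42.7]
eef_rot: [0.002, 0.669, 0.743, 0.001]
force: [0.1, -0.0, 4.8]
finger_gap: 13.0
gripper_force: 59.1
```

Call:
play_rows(plan=[[8,0,0,0.1,0,0,0],[8,0,0,0.2,0,0,0],[8,0,0,0.3,0,0,0],[8,0,0,0.45,0,0,0],[8,0,0,0.45,0,0,0],[8,0,0.06,0.45,0,0,0],[8,0,0,0.45,0,0,0],[8,0,0,0.45,0,0,0],[8,0,0,0.45,0,0,0],[8,0,0,0.45,0,0,0],[8,0,0,0.45,0,0,0],[8,0,0,0.45,0,0,0],[8,0,0,0.45,0,0,0],[8,0,0,0.45,0,0,0]])

```text
clock: 7.25
tool_pos: [636.0, -41.7, 175.2]
eef_rot: [0.0, 0.669, 0.744, 0.0]
force: [0.1, 0.3, -1.7]
finger_gap: 12.9
gripper_force: 59.1
```

```bash
python3 - <<'E'
from h import *
np.set_printoptions(precision=1,suppress=True)
s=sense(); C=cam("wrist"); print(s["clock"],s["tool_pos"],s["finger_gap"],s["gripper_force"])
a=read_camera("wrist"); S=cam("side"); b=read_camera("side")
for u,v in [(259,78),(259,131),(258,228)]: pass
u,v=proj(S,s["tool_pos"]); print(u,v)
u,v=int(u),int(v); b=b[max(0,v-70):v+90,max(0,u-90):u+90]; b=cv2.resize(b,None,fx=2.4,fy=2.4)
a=a[:, :]; H=max(a.shape[0],b.shape[0]); o=np.zeros((H,a.shape[1]//2+b.shape[1],3),np.uint8)
a=a[:,128:384]; o[:384,:256]=a; o[:b.shape[0],256:]=b; save(o,"c2"); print(o.shape)
E
```

```text
7.25 [636.  -41.7 175.2] 12.856100097638773 59.08114607358584
170.34880450525247 193.65599112262979
(384, 688, 3)
```

View pics/c2.png

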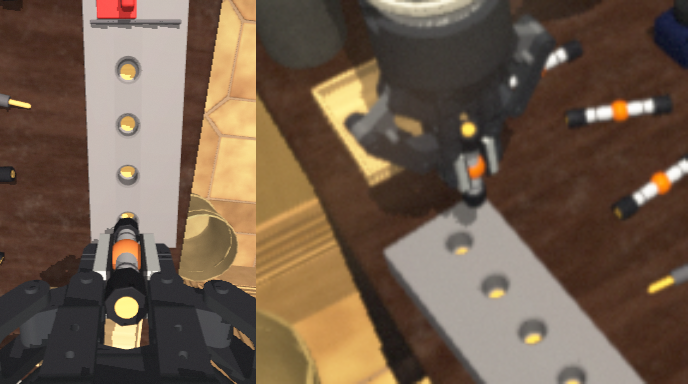

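The right half shows e hanging upright in the grip. The left half shows three free well mouths at columns near 255, rows 69, 124 and 173. One more jog to make sure it isn't lingering cell-up.

Call:
play_rows(plan=[[8,0,0.12,0,0,0,0],[8,0,0.24,0,0,0,0],[8,0,0.24,0,0,0,0]])

```text
clock: 7.65
tool_pos: [635.8, 34.0, 175.3]
eef_rot: [-0.001, 0.668, 0.744, 0.001]
force: [0.1, -0.0, -1.0]
finger_gap: 12.9
gripper_force: 59.4
```

```bash
cat >> h.py <<'E'
def hold(n):
    s=sense(); S=cam("side"); b=read_camera("side"); u,v=map(int,proj(S,s["tool_pos"]))
    x0,y0=max(0,u-60),max(0,v-60)
    return cv2.resize(b[y0:y0+110,x0:x0+120],(360,330),interpolation=cv2.INTER_CUBIC)
E
python3 - <<'E'
from h import *
cv2.imwrite("j1.png",hold("side")[:,:,::-1])
E
```

Call:
play_rows(plan=[[8,0,0,0,0,0,0],[8,0,0,0,0,0,0],[8,0,0,0,0,0,0],[8,0,0,0,0,0,0],[8,0,0,0,0,0,0],[8,0,0,0,0,0,0],[8,0,0,0,0,0,0],[8,0,0,0,0,0,0]])

```text
clock: 8.5
tool_pos: [635.9, 30.3, 175.2]
eef_rot: [-0.0, 0.669, 0.743, 0.0]
force: [-0.6, -1.2, -0.8]
finger_gap: 12.9
gripper_force: 59.4
```

```bash
python3 - <<'E'
from h import *
np.set_printoptions(precision=1,suppress=True)
b=hold("side"); save(np.hstack([cv2.imread("j1.png")[:,:,::-1],b]),"c3")
C=cam("wrist"); im=read_camera("wrist"); s=sense(); print(s["clock"],s["tool_pos"],s["finger_gap"],s["gripper_force"]); 
for m in mark_of("well0","wrist")[:5]: print(round(m["p"],2),w(C[3],m["point"]))
for r in regions_of("well0","wrist")[:5]:
    k=r["region"].astype(np.uint8);x,y,ww,h=cv2.boundingRect(cv2.findNonZero(k)); print(round(r["p"],2),(x,y,ww,h),onz(C,x+ww/2-.5,y+h/2-.5,32))
for c,a in balls(im,60): print(c,a,onz(C,*c,8.5)[:2])
E
```

```text
8.6 [635.9  30.3 175.2] 12.823652622844115 59.44669358432293
0.97 [635.9 -43.3  32.4]
0.8 [631.6   6.2  27.8]
0.64 [624.   56.5  34.1]
0.86 (204, 56, 101, 191) [632.7  54.5  32. ]
[97.7 78.7] 238 [480.5 102.6]
[248.  147.1] 77 [626.8  53.6]
[107.9 167.8] 219 [487.1  17.5]
[ 99.4 238.2] 164 [475.3 -63. ]
[253.8 249.7] 430 [644.5 -59.1]
[ 93.7 298.7] 161 [ 465.3 -142.4]
```

View pics/c3.png

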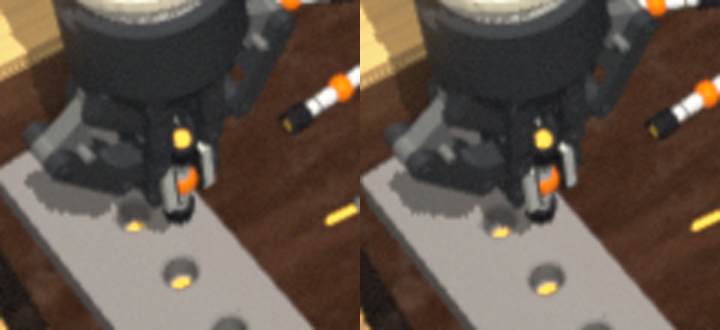

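Both frames show e hanging upright and stable, so its cell end is down. Back into its own well.

Call:
play_rows(plan=[[8,0,-0.12,0,0,0,0],[8,0,-0.24,0,0,0,0],[8,0,-0.24,0,0,0,0],[8,0,-0.24,-0.1,0,0,0],[8,0,-0.24,-0.2,0,0,0],[8,0,-0.24,-0.2,0,0,0],[8,0,-0.24,-0.2,0,0,0],[8,0,-0.24,-0.27,0,0,0],[8,0,-0.24,-0.33,0,0,0],[8,0,-0.24,-0.38,0,0,0],[8,0,-0.24,-0.42,0,0,0],[8,0,-0.24,-0.445,0,0,0],[8,0,-0.24,-0.445,0,0,0]])

```text
clock: 10.0
tool_pos: [645.3, -50.0, 56.0]
eef_rot: [0.011, 0.667, 0.745, 0.001]
force: [-10.6, -23.6, 42.1]
finger_gap: 12.9
gripper_force: 75.6
```

Call:
play_rows(plan=[[8,0,0,0.1,0,0,0],[8,0,0,0.2,0,0,0],[8,0,0,0.2,0,0,0],[8,0,0,0.2,0,0,0],[8,0,0,0.2,0,0,0]])

```text
clock: 10.5
tool_pos: [635.3, -41.4, 100.8]
eef_rot: [-0.001, 0.669, 0.744, -0.0]
force: [0.8, 0.1, -1.7]
finger_gap: 12.9
gripper_force: 64.1
```

```bash
python3 - <<'E'
from h import *
np.set_printoptions(precision=1,suppress=True)
b=hold("side"); C=cam("wrist"); im=read_camera("wrist"); s=sense(); print(s["clock"],s["tool_pos"],s["finger_gap"],s["gripper_force"],s["force"])
o=np.zeros((384,360+384,3),np.uint8); o[:330,:360]=b; o[:,360:]=im[:,64:448]; save(o,"c4")
for c,a in balls(im,30): print(c,a,onz(C,*c,s["tool_pos"][2]+12)[:2])
E
```

```text
10.6 [634.6 -41.4  99.8] 12.896100364193748 64.06472325325012 [ 0.  -0.3 -1.3]
[59.3 94.7] 447 [548.5  24.9]
[258.6 131.5] 130 [629.9  18.8]
[ 52.3 198.5] 319 [541.9 -20.2]
[259.1 193.5] 51 [633.1  -8. ]
[253.8 256.3] 497 [634.1 -39.3]
[ 48.6 283.2] 310 [536.3 -64.6]
[256.8 330.4] 84 [640.1 -81.4]
```

View pics/c4.png

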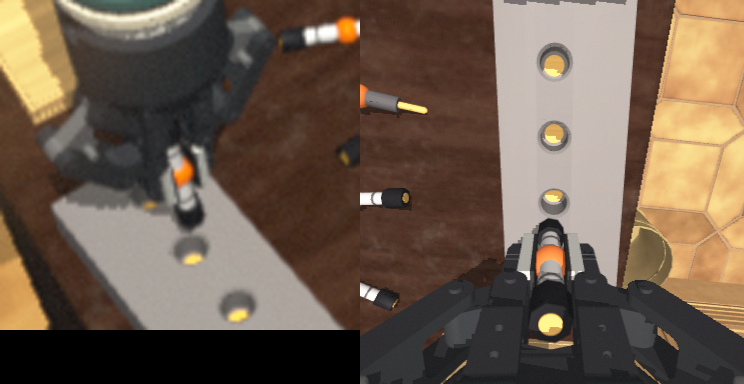

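```bash
python3 - <<'E'
from h import *
np.set_printoptions(precision=1,suppress=True)
C=cam("wrist"); 
for p in [(260,62),(258.5,135),(258,202)]: print(p,onz(C,*p,32)[:2])
for p in [(253,232-4),(254,324)]: print("caps",[onz(C,*p,z)[:2] for z in (70,100,150)])
S=cam("side"); t=sense()["tool_pos"]
for z in (12-44,12,56): print("expected side",proj(S,np.add(t,[0,0,z])), "wrist",proj(C,np.add(t,[0,0,z])))
u,v=map(int,proj(S,t)); print("crop",max(0,u-60),max(0,v-60))
E
```

```text
(260, 62) [627.7  52.6]
(258.5, 135) [631.7   7.4]
(258, 202) [636.6 -40. ]
caps [array([633.7, -43.5]), array([632.5, -30. ]), array([630.5,  -7.6])]
caps [array([ 641.7, -113. ]), array([639.1, -87.5]), array([634.7, -44.9])]
expected side (np.float64(178.54785916529192), np.float64(228.90677293540935)) wrist (np.float64(254.98723557442662), np.float64(223.5911261571902))
expected side (np.float64(175.7398937862248), np.float64(215.32931083650664)) wrist (np.float64(254.88390746678803), np.float64(260.85090832957115))
expected side (np.float64(172.65749320049903), np.float64(200.42486171533153)) wrist (np.float64(254.69816480331758), np.float64(327.82911338131794))
crop 116 159
```

Call:
play_rows(plan=[[8,0.007,0.001,-0.05,0,0,0],[8,0.007,0.001,-0.1,0,0,0],[8,0.007,0.001,-0.1,0,0,0],[8,0.007,0.001,-0.1,0,0,0],[8,0.007,0.001,-0.1,0,0,0],[8,0.007,0.001,-0.11,0,0,0],[8,0.007,0.001,-0.12,0,0,0],[8,0.007,0.001,-0.13,0,0,0],[8,0.007,0.001,-0.14,0,0,0],[8,0.007,0.001,-0.15,0,0,0],[8,0.007,0.001,-0.15,0,0,0]])

```text
clock: 11.7
tool_pos: [637.5, -41.4, 56.0]
eef_rot: [-0.0, 0.669, 0.743, -0.0]
force: [0.8, -0.5, -1.2]
finger_gap: 13.0
gripper_force: 64.1
```

Call:
play_rows(plan=[[8,0,0,-0.01,0,0,0],[8,0,0,-0.02,0,0,0],[8,0,0,-0.03,0,0,0],[8,0,0,-0.04,0,0,0],[8,0,0,-0.047,0,0,0],[8,0,0,-0.047,0,0,0]])

```text
clock: 12.3
tool_pos: [637.7, -41.4, 42.0]
eef_rot: [-0.0, 0.669, 0.743, -0.0]
force: [-1.1, -0.4, -0.9]
finger_gap: 12.8
gripper_force: 64.1
```

Call:
play_rows(plan=[[40,0,0,0,0,0,0],[40,0,0,0,0,0,0],[40,0,0,0,0,0,0],[40,0,0,0.1,0,0,0],[40,0,0,0.2,0,0,0],[40,0,0,0.333,0,0,0],[40,-0.1,0,0.333,0,0,-0.1],[40,-0.54,-0.073,0.333,0,0,-0.984],[40,-0.54,-0.073,0.333,0,0,-0.984],[40,-0.54,-0.073,0.333,0,0,-0.984],[40,-0.54,-0.073,0.333,0,0,-0.984],[40,-0.54,-0.073,0.333,0,0,-0.984],[40,-0.54,-0.073,0.333,0,0,-0.984],[40,-0.54,-0.073,0.333,0,0,-0.984],[40,-0.54,-0.073,0.333,0,0,-0.984],[40,-0.54,-0.073,0.333,0,0,-0.984],[40,-0.54,-0.073,0.333,0,0,-0.984],[40,-0.54,-0.073,0.333,0,0,-0.984]])

```text
clock: 14.1
tool_pos: [476.2, -63.4, 142.8]
eef_rot: [0.0, 0.998, 0.065, 0.0]
force: [0.2, -0.7, -0.5]
finger_gap: 39.8
gripper_force: 0.0
```

```bash
cat >> h.py <<'E'
def caps_axis(im,C,c,z=8):
    # axis of a lying stick around ball pixel c: bright barrel + dark caps are hard on dark desk, use white barrel
    h=cv2.cvtColor(im,cv2.COLOR_RGB2HSV); m=cv2.inRange(h,(0,0,150),(179,70,255))
    v,u=np.nonzero(m); P=np.array([onz(C,a,b,z)[:2] for a,b in zip(u,v) if np.hypot(a-c[0],b-c[1])<60]).reshape(-1,2)
    b=onz(C,*c,8.5)[:2]; P=P[np.linalg.norm(P-b,axis=1)<30]
    if len(P)<10: return None
    ev,V=np.linalg.eigh(np.cov((P-P.mean(0)).T)); d=V[:,1]*np.sign(V[0,1]); return len(P),P.mean(0),np.degrees(np.arctan2(d[1],d[0]))
def near():
    np.set_printoptions(precision=1,suppress=True)
    C=cam("wrist"); im=read_camera("wrist"); s=sense(); M=rot(s["eef_rot"]);print(s["clock"],s["tool_pos"],"close",np.degrees(np.arctan2(M[1,1],M[0,1])),s["finger_gap"],s["gripper_force"],"q6",s["q"][5])
    for c,a in balls(im,60): print(c,a,onz(C,*c,8.5)[:2],"axis",caps_axis(im,C,c))
    return im
E
python3 - <<'E'
from h import *
save(near(),"w2")
E
```

```text
14.15 [476.1 -63.4 142.8] close -82.43518085608373 40.290567383422356 0.0 q6 1.254597883070708
[ 69.7 150.1] 279 [481.6 103.1] axis (474, array([481.8, 104.1]), np.float64(8.94289112559986))
[165.4 155.5] 267 [487.9  18. ] axis None
[426. 174.] 268 [ 501.8 -219.4] axis (441, array([ 506. , -220.1]), np.float64(3.763617708379053))
[252.5 179.2] 230 [476.2 -62.5] axis (421, array([477. , -62.1]), np.float64(8.131749459418733))
[335.  200.5] 221 [ 465.7 -142.1] axis (375, array([ 468.8, -144.1]), np.float64(-19.804276382642946))
```

View pics/w2.png

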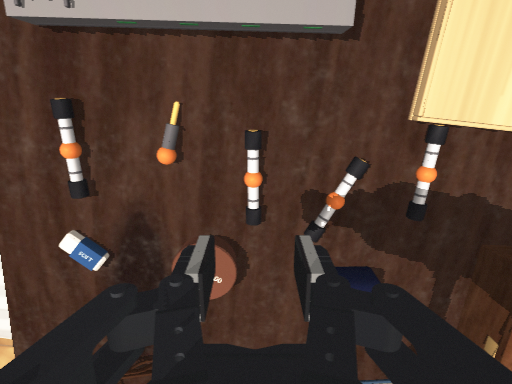

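The wrist view shows the stick at (252,179) aligned between the fingers. The other sticks are at (70,150), (335,200) and (426,174), and the pin is at (166,155). Now I'll descend and grip.

Call:
play_rows(plan=[[40,-0.004,0,-0.15,0,0,0],[40,-0.004,0,-0.3,0,0,0],[40,-0.004,0,-0.4,0,0,0],[40,-0.004,0,-0.44,0,0,0],[40,-0.004,0,-0.459,0,0,0],[40,-0.004,0,-0.459,0,0,0],[8,-0.004,0,-0.459,0,0,0],[8,-0.004,0,-0.459,0,0,0],[8,-0.004,0,-0.459,0,0,0],[8,-0.004,0,-0.459,0,0,0],[8,-0.004,0,-0.459,0,0,0]])

```text
clock: 15.25
tool_pos: [476.8, -64.0, 6.7]
eef_rot: [0.001, 0.998, 0.066, 0.002]
force: [-0.1, -0.2, 6.5]
finger_gap: 12.2
gripper_force: 58.6
```

Call:
play_rows(plan=[[8,0,0,0.06,0,0,0],[8,0,0,0.12,0,0,0],[8,0,0,0.18,0,0,0],[8,0,0,0.26,0,0,0],[8,0,0,0.35,0,0,0],[8,0,0,0.35,0,0,0],[8,0,0,0.35,0,0,0],[8,0,0,0.35,0,0,0],[8,0,0,0.35,0,0,0],[8,0,0,0.35,0,0,0],[8,0,0,0.35,0,0,0],[8,0,0,0.35,0,0,0],[8,0,0,0.35,0,0,0],[8,0,0,0.35,0,0,0],[8,0,0,0.35,0,0,0]])

```text
clock: 16.75
tool_pos: [474.9, -63.3, 109.8]
eef_rot: [0.0, 0.998, 0.065, 0.0]
force: [0.4, -0.2, -1.2]
finger_gap: 12.1
gripper_force: 60.3
```

```bash
python3 - <<'E'
from h import *
b=hold("side"); im=near()
o=np.zeros((384,360+384,3),np.uint8); o[:330,:360]=b; o[:,360:]=im[:,64:448]; save(o,"c5")
E
```

```text
16.85 [474.8 -63.4 109.8] close -82.50176607713836 12.319440746423522 60.34849276766181 q6 1.255312951824261
[ 46.3 155.9] 370 [481.5 103. ] axis (633, array([482. , 104.2]), np.float64(9.209016668723969))
[154.5 162. ] 340 [487.7  17.8] axis None
[448.  182.6] 352 [ 501.8 -219.6] axis (585, array([ 505.8, -220.3]), np.float64(3.808010526699656))
[345.2 212.1] 284 [ 465.6 -142.2] axis (491, array([ 467.6, -143.7]), np.float64(-21.03496124432472))
```

View pics/c5.png

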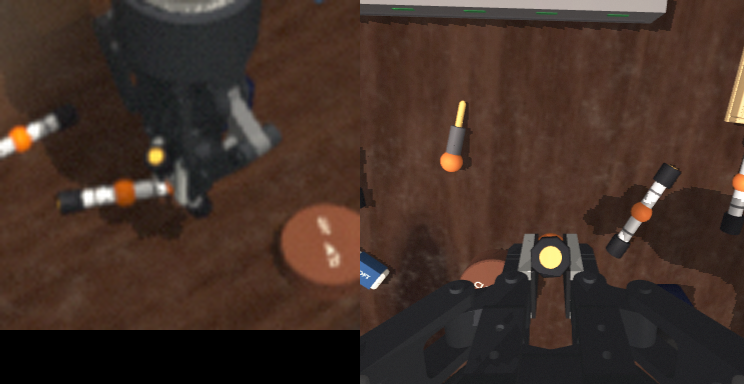

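The stick hangs upright: its end cap shows at (550,258), and the side view agrees. It has a cell, so I'll carry it to the next well.

Call:
play_rows(plan=[[8,0.526,0.229,0.03,0,0,0.984],[8,0.526,0.229,0.03,0,0,0.984],[8,0.526,0.229,0.03,0,0,0.984],[8,0.526,0.229,0.03,0,0,0.984],[8,0.526,0.229,0.03,0,0,0.984],[8,0.526,0.229,0.03,0,0,0.984],[8,0.526,0.229,0.03,0,0,0.984],[8,0.526,0.229,0.03,0,0,0.984],[8,0.526,0.229,0.03,0,0,0.984],[8,0.526,0.229,0.03,0,0,0.984],[8,0.526,0.229,0.03,0,0,0.984],[8,0.526,0.229,0.03,0,0,0.984],[8,0.526,0.229,-0.05,0,0,0.984],[8,0.526,0.229,-0.05,0,0,0.984],[8,0.526,0.229,-0.05,0,0,0.984],[8,0.526,0.229,-0.05,0,0,0.984],[8,0.526,0.229,-0.05,0,0,0.984]])

```text
clock: 18.55
tool_pos: [633.4, 5.4, 95.9]
eef_rot: [0.001, 0.669, 0.743, 0.001]
force: [0.6, -0.5, -0.5]
finger_gap: 12.4
gripper_force: 59.8
```

```bash
python3 - <<'E'
from h import *
im=near(); C=cam("wrist"); s=sense(); print(s["tool_pos"])
for c,a in balls(im,20): print(c,a,"at ball",onz(C,*c,s["tool_pos"][2]+4)[:2],"well bottom z8",onz(C,*c,8)[:2])
o=np.hstack([im[100:384,156:356],hold("side")[:284]]); save(o,"c6")
E
```

```text
18.6 [633.3   5.4  95.8] close 6.049033028481294 11.951481374652262 59.80974342674017 q6 -0.13645163982803335
[41.8 34.4] 507 [480.2 102.7] axis (864, array([479.2, 102.8]), np.float64(8.464709507836966))
[252.7 131.3] 159 [626.9  53.9] axis (4650, array([626.8,  55.3]), np.float64(9.368414417498338))
[ 62.  160.2] 401 [486.9  17.5] axis None
[253.5 194.9] 72 [632.6   5.3] axis (3885, array([632.5,   7.2]), np.float64(1.4022437793598055))
[252.9 280. ] 153 [640.1 -70.4] axis (354, array([638.8, -59.3]), np.float64(4.392178485320275))
[253.1 325. ] 119 [ 645.  -116.6] axis (220, array([ 661.4, -126.6]), np.float64(-88.74890247071122))
[ 51.2 331.4] 297 [ 465.  -142.6] axis (361, array([ 452.9, -138.4]), np.float64(-16.658459648454173))
[633.3   5.4  95.8]
[41.8 34.4] 507 at ball [537.6  94. ] well bottom z8 [479.8 102.8]
[252.7 131.3] 159 at ball [626.   64.6] well bottom z8 [626.8  53.8]
[ 62.  160.2] 401 at ball [541.6  42.6] well bottom z8 [486.5  17.4]
[253.5 194.9] 72 at ball [629.4  35.3] well bottom z8 [632.5   5.1]
[252.8 234.1] 22 at ball [631.2  15.2] well bottom z8 [635.5 -28.2]
[252.9 280. ] 153 at ball [634.  -10.3] well bottom z8 [640.  -70.7]
[253.1 325. ] 119 at ball [637.  -38.1] well bottom z8 [ 645.  -116.9]
[ 51.2 331.4] 297 at ball [528.5 -53.8] well bottom z8 [ 464.6 -143. ]
```

View pics/c6.png

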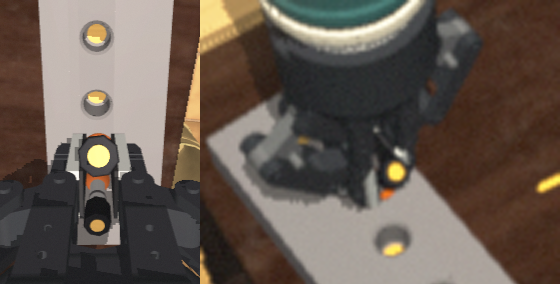

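```bash
python3 - <<'E'
from h import *
C=cam("wrist");S=cam("side"); t=np.array(sense()["tool_pos"])
for z in (-40,4,48): print(z,"wrist",proj(C,t+[0,0,z]),"side",proj(S,t+[0,0,z]))
u,v=map(int,proj(S,t)); x0,y0=u-60,v-60
# seen tops
sx,sy=x0+(397-200)/3,y0+172/3; print("seen side",sx,sy,"wrist",254,255)
from scipy.optimize import least_squares
f=lambda p:np.r_[np.subtract(proj(C,p),(254,255)),np.subtract(proj(S,p),(sx,sy))]
r=least_squares(f,t+[0,0,48]); print(r.x-t,r.fun)
E
```

```text
-40 wrist (np.float64(254.71018402756278), np.float64(218.47495337837753)) side (np.float64(193.39267328274903), np.float64(252.6141754596178))
4 wrist (np.float64(254.9430735285244), np.float64(252.57886014060367)) side (np.float64(191.24456283642843), np.float64(239.9539970950236))
48 wrist (np.float64(255.34909513358608), np.float64(312.0359112540997)) side (np.float64(188.8831994439552), np.float64(226.03698375730613))
seen side 196.66666666666669 238.33333333333334 wrist 254 255
[-2.23977262 16.77300671 36.53889619] [ 0.0616706  -0.30441154 -0.4856448  -1.17076642]
```

The picture shows the held stick's top cap at (98,155), about 17 mm off the ball along +y, so it hangs tilted. I'll jog it loose.

Call:
play_rows(plan=[[8,0,0,0.12,0,0,0],[8,0,0.15,0.12,0,0,0],[8,0,0.0,0.12,0,0,0],[8,0,0.15,0.12,0,0,0],[8,0,0.0,0.12,0,0,0],[8,0,0.0,0.12,0,0,0],[8,0,0.0,0.12,0,0,0],[8,0,0.0,0.12,0,0,0],[8,0,0.0,0.12,0,0,0],[8,0,0.0,0.12,0,0,0],[8,0,0.0,0.12,0,0,0],[8,0,0.0,0.12,0,0,0]])

```text
clock: 19.85
tool_pos: [632.6, 5.3, 130.8]
eef_rot: [-0.0, 0.669, 0.743, -0.0]
force: [0.1, -1.0, -1.0]
finger_gap: 12.0
gripper_force: 59.3
```

```bash
cat >> h.py <<'E'
def yel(im,roi):
    """bright yellow discs (stick end caps' contacts) inside roi x0,y0,x1,y1"""
    x0,y0,x1,y1=map(int,roi); x0=max(x0,0);y0=max(y0,0); h=cv2.cvtColor(im[y0:y1,x0:x1].copy(),cv2.COLOR_RGB2HSV); m=cv2.inRange(h,(19,60,180),(35,255,255))
    n,l,s,c=cv2.connectedComponentsWithStats(m); return [(c[i]+[x0,y0],s[i,4]) for i in range(1,n) if s[i,4]>=4]
def tilt(o=4):
    C=cam("wrist");S=cam("side");a=read_camera("wrist");b=read_camera("side");t=np.array(sense()["tool_pos"])
    e=proj(S,t+[0,0,o+44]);ew=proj(C,t+[0,0,o+44]);bw=proj(C,t+[0,0,o]); eb=proj(S,t+[0,0,o])
    print(t,"gap",sense()["finger_gap"])
    print("wrist ball exp",np.round(bw),"top exp",np.round(ew),"seen",[(np.round(c),k) for c,k in yel(a,(ew[0]-60,150,ew[0]+60,384))])
    print("side ball exp",np.round(eb),"top exp",np.round(e),"seen",[(np.round(c),k) for c,k in yel(b,(e[0]-35,e[1]-25,e[0]+35,e[1]+35))])
    print("side orange",[(np.round(c),k) for c,k in balls(b,3) if np.hypot(*(c-eb))<25],"wrist orange",[(np.round(c),k) for c,k in balls(a,10) if np.hypot(*(c-bw))<60])
    return a,b
E
python3 - <<'E'
from h import *
tilt()
E
```

```text
[632.63376023   5.38085937 130.7847003 ] gap 12.231787489543189
wrist ball exp [255. 253.] top exp [255. 312.] seen [(array([252., 186.]), np.int32(65)), (array([254., 254.]), np.int32(408))]
side ball exp [190. 229.] top exp [187. 214.] seen [(array([195., 227.]), np.int32(27))]
side orange [(array([196., 228.]), np.int32(6)), (array([191., 234.]), np.int32(8)), (array([176., 237.]), np.int32(26))] wrist orange [(array([255., 288.]), np.int32(82))]
```

Call:
play_rows(plan=[[8,-0.016,0.153,0,0.254,0.027,0],[8,-0.016,0.153,0,0.254,0.027,0],[8,-0.016,0.153,0,0.254,0.027,0],[8,-0.016,0.153,0,0.254,0.027,0],[8,-0.016,0.153,0,0.254,0.027,0],[8,-0.016,0.153,0,0.254,0.027,0],[8,-0.016,0.153,0,0.254,0.027,0],[8,-0.016,0.153,0,0.254,0.027,0]])

```text
clock: 20.75
tool_pos: [627.9, 52.2, 131.3]
eef_rot: [-0.148, 0.655, 0.729, 0.133]
force: [-0.3, 0.2, -0.1]
finger_gap: 12.1
gripper_force: 59.6
```

```bash
python3 - <<'E'
from h import *
a,b=tilt(); save(np.hstack([a[130:384,128:384],hold("s")[:254]]),"c7")
E
```

```text
[627.82461546  51.9913041  131.1304303 ] gap 12.215098891379856
wrist ball exp [255. 250.] top exp [255. 261.] seen [(array([254., 255.]), np.int32(393)), (array([253., 294.]), np.int32(53))]
side ball exp [208. 250.] top exp [206. 236.] seen [(array([206., 238.]), np.int32(27)), (array([195., 264.]), np.int32(16))]
side orange [(array([208., 237.]), np.int32(5)), (array([206., 241.]), np.int32(5)), (array([209., 253.]), np.int32(30))] wrist orange [(array([253., 232.]), np.int32(58)), (array([253., 289.]), np.int32(99))]
```

View pics/c7.png

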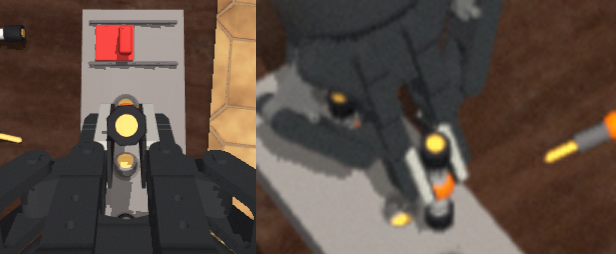

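```bash
python3 - <<'E'
from h import *
from scipy.optimize import least_squares
np.set_printoptions(precision=1,suppress=True)
C=cam("wrist");S=cam("side"); t=np.array(sense()["tool_pos"])
def tri(w_,s_):
    r=least_squares(lambda p:np.r_[np.subtract(proj(C,p),w_),np.subtract(proj(S,p),s_)],t); return r.x-t,r.fun
print("top",tri((254,255),(206,238)))
print("charger terminal/well seen",[ (m["p"],w(C[3],m["point"])) for m in mark_of("well0","wrist")[:4]])
for o in (4,-1): print(o,proj(C,t+[0,0,o]),proj(S,t+[0,0,o]))
E
```

```text
top (array([-0.5,  1.2, 42.2]), array([0.2, 0.2, 1.1, 0. ]))
charger terminal/well seen [(0.59, array([636.6, -44.2,  32.2])), (0.59, array([632.9,   4.8,  31.9])), (0.59, array([629. ,  53.5,  30.9]))]
4 (np.float64(254.9678168594166), np.float64(249.30300399799305)) (np.float64(207.76822700642293), np.float64(249.96511063771754))
-1 (np.float64(254.94448824912809), np.float64(248.41362423143426)) (np.float64(207.94548747759796), np.float64(251.50864373447706))
```

Call:
play_rows(plan=[[8,0,-0.003,-0.06,0,0,0],[8,0,-0.003,-0.12,0,0,0],[8,0,-0.003,-0.153,0,0,0],[8,0,-0.003,-0.153,0,0,0],[8,0,-0.003,-0.163,0,0,0],[8,0,-0.003,-0.173,0,0,0],[8,0,-0.003,-0.183,0,0,0],[8,0,-0.003,-0.193,0,0,0],[8,0,-0.003,-0.203,0,0,0],[8,0,-0.003,-0.203,0,0,0]])

```text
clock: 21.95
tool_pos: [629.7, 51.7, 73.5]
eef_rot: [-0.148, 0.655, 0.728, 0.136]
force: [-1.0, 2.6, 10.5]
finger_gap: 12.4
gripper_force: 60.5
```

Call:
play_rows(plan=[[8,0.006,0.002,0.01,0,0,0],[8,0.006,0.002,0.01,0,0,0],[8,0.006,0.002,0,0,0,0],[8,0.006,0.002,0,0,0,0],[8,0.006,0.002,-0.01,0,0,0],[8,0.006,0.002,-0.01,0,0,0]])

```text
clock: 22.55
tool_pos: [633.6, 52.8, 73.3]
eef_rot: [-0.147, 0.655, 0.728, 0.138]
force: [-2.0, 2.8, 22.7]
finger_gap: 12.4
gripper_force: 61.0
```

Call:
play_rows(plan=[[8,-0.005,-0.001,0.06,0,0,0],[8,-0.005,-0.001,0.06,0,0,0],[8,-0.005,-0.001,0.06,0,0,0],[8,-0.005,-0.001,0.06,0,0,0]])

```text
clock: 22.95
tool_pos: [627.1, 50.6, 83.4]
eef_rot: [-0.149, 0.655, 0.728, 0.132]
force: [-0.1, -1.1, -2.0]
finger_gap: 12.1
gripper_force: 59.7
```

```bash
python3 - <<'E'
from h import *
a,b=tilt(); S=cam("side"); u,v=map(int,proj(S,sense()["tool_pos"])); x0,y0=u-50,v-45; print(x0,y0)
save(np.hstack([a[130:384,160:352][:, :],cv2.resize(b[y0:y0+90,x0:x0+100],(500,450),interpolation=cv2.INTER_CUBIC)[:254] if 0 else np.zeros((254,1,3),np.uint8)]),"tmp")
g=cv2.resize(b[y0:y0+100,x0:x0+100],(500,500),interpolation=cv2.INTER_CUBIC); o=np.zeros((500,792,3),np.uint8); o[:,:500]=g; k=a[190:384,180:326]; o[:388,500:792]=cv2.resize(k,(292,388)); save(o,"c8")
for p in [(628,51.5,32),(633,5,32),(637.6,-41.4,32)]: print(p,proj(S,p),proj(cam("wrist"),p))
E
```

```text
[627.08637645  50.69601786  83.36608974] gap 12.326972567109898
wrist ball exp [255. 249.] top exp [255. 260.] seen [(array([259., 230.]), np.int32(6)), (array([254., 252.]), np.int32(389)), (array([257., 302.]), np.int32(5))]
side ball exp [209. 263.] top exp [208. 250.] seen [(array([208., 253.]), np.int32(26)), (array([211., 283.]), np.int32(17))]
side orange [(array([209., 252.]), np.int32(8)), (array([211., 266.]), np.int32(25)), (array([214., 284.]), np.int32(3))] wrist orange [(array([254., 230.]), np.int32(27)), (array([255., 303.]), np.int32(197))]
159 219
(628, 51.5, 32) (np.float64(210.8633765921244), np.float64(278.46732776378246)) (np.float64(256.4578149489461), np.float64(240.81486842212985))
(633, 5, 32) (np.float64(194.51378477475168), np.float64(258.7487679907568)) (np.float64(256.5958854417355), np.float64(312.4854225063025))
(637.6, -41.4, 32) (np.float64(179.17531030390677), np.float64(239.9081432441193)) (np.float64(256.13985596391655), np.float64(387.1751108541839))
```

View pics/c8.png

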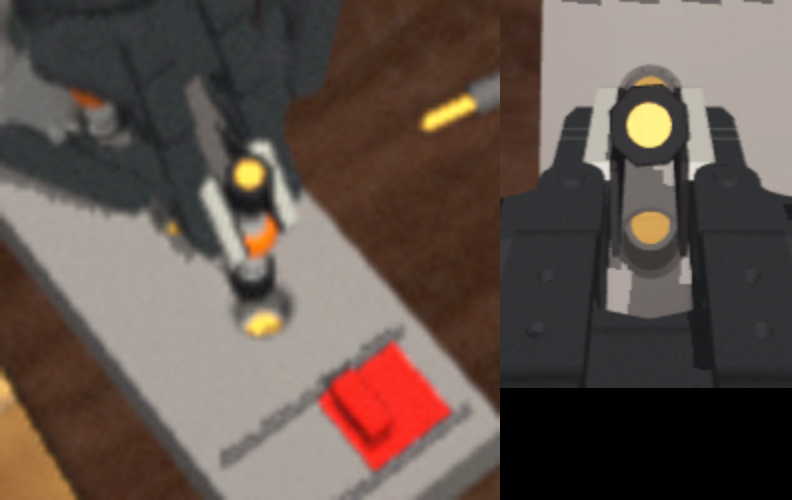

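The side view shows the stick upright just above the well at (263,312), with its bottom cap at (253,280). The lateral force and the pitch between wells suggest the well is further along +y. Shifting and retrying gently.

Call:
play_rows(plan=[[8,0.003,0.011,0,0,0,0],[8,0.003,0.011,0,0,0,0],[8,0.003,0.011,-0.02,0,0,0],[8,0.003,0.011,-0.03,0,0,0],[8,0.003,0.011,-0.04,0,0,0],[8,0.003,0.011,-0.05,0,0,0],[8,0.003,0.011,-0.055,0,0,0],[8,0.003,0.011,-0.055,0,0,0]])

```text
clock: 23.85
tool_pos: [628.7, 54.0, 67.9]
eef_rot: [-0.148, 0.655, 0.729, 0.133]
force: [-0.0, 1.0, -1.2]
finger_gap: 11.8
gripper_force: 59.7
```

Call:
play_rows(plan=[[8,0,0,-0.01,0,0,0],[8,0,0,-0.02,0,0,0],[8,0,0,-0.03,0,0,0],[8,0,0,-0.04,0,0,0],[8,0,0,-0.04,0,0,0],[8,0,0,-0.04,0,0,0]])

```text
clock: 24.45
tool_pos: [629.0, 53.9, 56.1]
eef_rot: [-0.148, 0.655, 0.729, 0.133]
force: [0.1, 0.5, -0.6]
finger_gap: 12.1
gripper_force: 59.9
```

Call:
play_rows(plan=[[8,0,0,-0.007,0,0,0],[8,0,0,-0.014,0,0,0],[8,0,0,-0.02,0,0,0],[8,0,0,-0.02,0,0,0]])

```text
clock: 24.85
tool_pos: [629.3, 54.0, 50.7]
eef_rot: [-0.148, 0.655, 0.729, 0.133]
force: [-0.9, 0.5, 2.5]
finger_gap: 12.2
gripper_force: 60.2
```

Call:
play_rows(plan=[[40,0,0,0,0,0,0],[40,0,0,0,0,0,0],[40,0,0,0,0,0,0],[40,0,0,0.1,0,0,0],[40,0,0,0.2,0,0,0],[40,0,0,0.333,0,0,0],[40,0,0,0.333,-0.254,-0.027,0],[40,0,0,0.333,-0.254,-0.027,0],[40,0,0,0.333,-0.254,-0.027,0],[40,0,0,0.333,-0.254,-0.027,0]])

```text
clock: 25.85
tool_pos: [629.0, 56.9, 151.2]
eef_rot: [0.001, 0.667, 0.745, 0.001]
force: [-0.3, 0.2, -0.7]
finger_gap: 40.2
gripper_force: 0.0
```

Call:
play_rows(plan=[[40,-0.545,-0.654,-0.02,0,0,0.7],[40,-0.545,-0.654,-0.02,0,0,0.7],[40,-0.545,-0.654,-0.02,0,0,0.7],[40,-0.545,-0.654,-0.02,0,0,0.7],[40,-0.545,-0.654,-0.02,0,0,0.7],[40,-0.545,-0.654,-0.02,0,0,0.7],[40,-0.545,-0.654,-0.02,0,0,0.7],[40,-0.545,-0.654,-0.02,0,0,0.7],[40,-0.545,-0.654,-0.02,0,0,0.7]])

```text
clock: 26.75
tool_pos: [464.9, -142.9, 143.9]
eef_rot: [-0.0, 0.183, 0.983, 0.001]
force: [-0.3, 0.4, -0.0]
finger_gap: 40.2
gripper_force: 0.0
```

```bash
python3 - <<'E'
from h import *
near(); b=read_camera("side"); S=cam("side")
for c,a in balls(b,15):
    p=onz(S,*c,52); 
    if 590<p[0]<670 and -110<p[1]<150: print("standing",p)
    p=onz(S,*c,8.5)
    if 440<p[0]<520 and -250<p[1]<130: print("lying",p)
for p in [(637.6,-41.4,96),(629,54,96)]:
    u=proj(S,p); print(np.round(u),[np.round(c) for c,k in yel(b,(u[0]-15,u[1]-15,u[0]+15,u[1]+15))])
E
```

```text
26.8 [ 465.1 -142.8  144. ] close 68.87613067785574 39.94071332042418 0.0 q6 -1.553064889065595
[430.8 141. ] 253 [487.9  16.3] axis (126, array([507.9,  17.8]), np.float64(-13.413347715067681))
[ 13.8 181.5] 424 [ 386.4 -351.7] axis None
[255.1 181. ] 135 [ 466.3 -143.1] axis (482, array([ 466.5, -141.8]), np.float64(-22.565983801884254))
lying [ 504.3 -217.9    8.5]
lying [ 468.3 -141.     8.5]
lying [490.   18.9   8.5]
standing [640.1 -38.2  52. ]
lying [483.1 103.5   8.5]
standing [631.3  54.7  52. ]
[175. 221.] [array([175., 222.]), array([165., 227.])]
[209. 263.] [array([208., 263.]), array([195., 264.])]
```

Call:
play_rows(plan=[[40,0.004,0,-0.15,0,0,0],[40,0.004,0,-0.3,0,0,0],[40,0.004,0,-0.4,0,0,0],[40,0.004,0,-0.44,0,0,0],[40,0.004,0,-0.466,0,0,0],[40,0.004,0,-0.466,0,0,0],[8,0.004,0,-0.466,0,0,0],[8,0.004,0,-0.466,0,0,0],[8,0.004,0,-0.466,0,0,0],[8,0.004,0,-0.466,0,0,0],[8,0.004,0,-0.466,0,0,0]])

```text
clock: 27.95
tool_pos: [468.4, -143.0, 6.2]
eef_rot: [0.002, 0.182, 0.983, -0.0]
force: [-0.6, -1.6, 6.6]
finger_gap: 12.5
gripper_force: 58.7
```

Call:
play_rows(plan=[[8,0,0,0.06,0,0,0],[8,0,0,0.12,0,0,0],[8,0,0,0.18,0,0,0],[8,0,0,0.26,0,0,0],[8,0,0,0.4,0,0,0],[8,0,0,0.4,0,0,0],[8,0,0,0.4,0,0,0],[8,0,0,0.4,0,0,0],[8,0,0,0.4,0,0,0],[8,0,0,0.4,0,0,0],[8,0,0,0.4,0,0,0],[8,0,0,0.4,0,0,0],[8,0,0,0.4,0,0,0],[8,0,0,0.4,0,0,0],[8,0,0,0.4,0,0,0]])

```text
clock: 29.45
tool_pos: [466.8, -142.3, 124.5]
eef_rot: [0.0, 0.182, 0.983, -0.0]
force: [-0.9, -0.6, 0.2]
finger_gap: 12.3
gripper_force: 60.2
```

```bash
python3 - <<'E'
from h import *
a,b=tilt(); save(a,"w3")
E
```

```text
[ 466.73861153 -142.21885883  124.51280247] gap 12.417950723918281
wrist ball exp [256. 254.] top exp [256. 314.] seen [(array([197., 250.]), np.int32(27)), (array([245., 261.]), np.int32(23)), (array([254., 250.]), np.int32(7)), (array([264., 258.]), np.int32(13)), (array([259., 270.]), np.int32(16)), (array([254., 318.]), np.int32(250)), (array([240., 301.]), np.int32(5)), (array([252., 329.]), np.int32(84)), (array([238., 317.]), np.int32(7)), (array([234., 321.]), np.int32(5)), (array([233., 332.]), np.int32(16))]
side ball exp [231. 127.] top exp [230. 110.] seen []
side orange [] wrist orange [(array([254., 235.]), np.int32(165)), (array([197., 245.]), np.int32(53))]
```

```bash
cat >> h.py <<'E'
def ascii(a,x0,x1,y0,y1,sx=2,sy=4):
    h=cv2.cvtColor(a,cv2.COLOR_RGB2HSV)
    for v in range(y0,y1,sy):
        r=""
        for u in range(x0,x1,sx):
            H,S,V=h[v,u]; r+= "#" if V<50 else "O" if 5<=H<=18 and S>170 and V>130 else "Y" if 19<=H<=35 and S>90 and V>150 else "w" if S<70 and V>150 else "g" if S<70 else "b"
        print(v,r)
E
python3 - <<'E'
from h import *
a=cv2.imread("pics/w3.png")[:,:,::-1].copy(); ascii(a,206,304,180,384)
E
```

```text
180 bbbbbbbbbbbbbbbbbbbbbbbbbbbbbbbbbbbbbbbbbbbbbbbbb
184 bbbbbbbbbbbbbbbbbbbbbbbbbbbbbbbbbbbbbbbbbbbbbbbbb
188 bbbbbbbbbbbbbbbbbbbbbbbbbbbbbbbbbbbbbbbbbbbbbbbbb
192 bbbbbbbbbbbbbbbbbbbbbbbbbbbbbbbbbbbbbbbbbbbbbbbbb
196 bbbbbbbbbbbbbbbbbbbbbbbbbbbbbbbbbbbbbbbbbbbbbbbbb
200 bbbbbbbbbbbbbbbbbbbbbbbbbbbbbbbbbbbbbbbbbbbbbbbbb
204 bbbbbbbbbbbbbbbbbbbbbbbbbbbbbbbbbbbbbbbbbbbbbbbbb
208 bbbbbbbbbbbbbbbbbbbbbbbbbbbbbbbbbbbbbbbbbbbbbbbbb
212 bbbbbbbbbbbbbbbbbbbbbbbbbbbbbbbbbbbbbbbbbbbbbbbbb
216 bbbbbbbbbbbbbbbbbbbbbbbbbbbbbbbbbbbbbbbbbbbbbbbbb
220 bbbbbbbbbbbbbbbbbbbbbbbbbbbbbbbbbbbbbbbbbbbbbbbbb
224 bbbbbbbbbbbbbbbbbbbbbbbbbbbbbbbbbbbbbbbbbbbbbbbbb
228 bbbbbbbbbbbbbbbbbbbbbbbbbbbbbbbbbbbbbbbbbbbbbbbbb
232 bbbbbbbbbbbbbbbbbbbbbOOOOOOOObbbbbbbbbbbbbbbbbbbb
236 bbbbbbbbbbbwwwwwg#bOOOOObbbOOOOggwwwwwbbbbbbbbbbb
240 bbbbbbbbbbbwwwwwg#Ob#########bOggwwwwwgbbbbbbbbbb
244 bbbbbbgggggwwwww###gggggggggggg#gwwwwwwggggbbbbbb
248 bbbbggggggwwwwwg#gggggggggggggggggwwwwwgggggggbbb
252 bbbgggggggwwwwgggggggbwwwwwwgggggggwwwwgggggggbbb
256 bbbgggggggwwwwgggggYwwwwwwwwwwgggggwwwwwgggggggbb
260 bbgggggggwwwwwgg
[... 953 characters left out ...]
32 ggggggggggggggwwwwwwwwwwYwwYbbbbbbbgggggggggggggg
336 ggggggggggggggwwwwwwwwwwwYwwYbbbbbbgggggggggggggg
340 gggggggggggggbwwwwwwwwwwwwbwwYbbbbbgggggggggggggg
344 gggggggggggggbwwwwwwwwwwwwwYwwYbbbbbggggggggggggg
348 gggggggggggggggggggggbwwwwwbggggggggggggggggggggg
352 ggggggggggggggggggggggggggggggggggggggggggggggggg
356 ggggggggg#gggggggggggggggggggggggg#gggggggggggggg
360 ggggggggggggggggggggggggggggggggggggggggggggggggg
364 ggggggggggggggggggggggggggggggggggggggggggggggggg
368 ggggggggggggggggggggggggggggggggggggggggggggggggg
372 gggggggg#gggggggggggggggggggggggggggggggggggggggg
376 ggg#ggg#gggggggggggggggggggggggggggggggggg#g###g#
380 ##g####g#ggggggggggggggggggggggggggggggggg#gggg#g
```

The text dump shows the end cap at (255,261), the same pattern as the last stick. So this stick also hangs cell-down with about 20° of tilt. To the free end well.

Call:
play_rows(plan=[[8,0.585,0.178,0.02,0,0,-0.699],[8,0.585,0.178,0.02,0,0,-0.699],[8,0.585,0.178,0.02,0,0,-0.699],[8,0.585,0.178,0.02,0,0,-0.699],[8,0.585,0.178,0.02,0,0,-0.699],[8,0.585,0.178,0.02,0,0,-0.699],[8,0.585,0.178,0.02,0,0,-0.699],[8,0.585,0.178,0.02,0,0,-0.699],[8,0.585,0.178,0.02,0,0,-0.699]])

```text
clock: 30.45
tool_pos: [642.2, -88.7, 130.3]
eef_rot: [-0.0, 0.668, 0.744, -0.0]
force: [0.3, -0.8, -0.5]
finger_gap: 12.6
gripper_force: 59.3
```

Call:
play_rows(plan=[[8,0,0,0,0.23,0.024,0],[8,0,0,0,0.23,0.024,0],[8,0,0,0,0.23,0.024,0],[8,0,0,0,0.23,0.024,0],[8,0,0,0,0.23,0.024,0],[8,0,0,0,0.23,0.024,0],[8,0,0,0,0.23,0.024,0]])

```text
clock: 31.15
tool_pos: [642.3, -87.7, 131.0]
eef_rot: [-0.133, 0.656, 0.733, 0.121]
force: [-0.1, -0.8, -1.2]
finger_gap: 12.3
gripper_force: 59.1
```

```bash
cat >> h.py <<'E'
def tri(w_,s_):
    from scipy.optimize import least_squares
    C=cam("wrist");S=cam("side"); t=np.array(sense()["tool_pos"])
    r=least_squares(lambda p:np.r_[np.subtract(proj(C,p),w_),np.subtract(proj(S,p),s_)],t+[0,0,44]); return np.round(r.x-t,1),np.round(r.fun,1)
E
python3 - <<'E'
from h import *
np.set_printoptions(precision=1,suppress=True)
a,b=tilt(); ascii(a,216,294,210,384,2,5)
S=cam("side");u,v=map(int,proj(S,sense()["tool_pos"])); print(u,v); ascii(b,u-20,u+24,v-30,v+26,1,1)
E
```

```text
[642.4 -87.8 131. ] gap 12.149456101747035
wrist ball exp [255. 250.] top exp [256. 266.] seen [(array([255., 167.]), np.int32(133)), (array([253., 227.]), np.int32(66)), (array([254., 256.]), np.int32(408))]
side ball exp [156. 189.] top exp [152. 173.] seen [(array([156., 149.]), np.int32(5)), (array([173., 166.]), np.int32(150)), (array([123., 165.]), np.int32(4)), (array([153., 176.]), np.int32(22)), (array([169., 177.]), np.int32(5)), (array([128., 187.]), np.int32(49))]
side orange [(array([152., 174.]), np.int32(4)), (array([158., 193.]), np.int32(38))] wrist orange [(array([254., 233.]), np.int32(98))]
210 wwwwwwwwwwggggggggggwwwwwwwwwwwwwwwwwww
215 wwwwwwwwwwgggggggggwwwwwwwwwwwwwwwwwwww
220 wwwwwwwwwwgggggggggggwwwwwwwwwwwwwwwwww
225 wwwwwwwwwwwwwwgggYYYYbgggwwwwwwwwwwwwww
230 wwwwwwwwwwwwwggbYYbbbYYgggwwwwwwwwwwwww
235 wwwwwwwwwwwg#bOOOb####bOOb#gwwwwwwwwwww
240 wwwwwwwwwwwg##ggggggggggg##gwwwwwwwwwww
245 ggggggwwwww#gggggbYYYbgggggggwwwwwggggg
250 gggggwwwwgggggbYYYYYYYYYYggggwwwwwggggg
255 gggggwwwwgggggYYYYYYYYYYYgggggwwwwwgggg
260 ggggwwwwggggggYYYYYYYYYYYgggggwwwwwggg
[... 3109 characters left out ...]
bbbbbbbbbbbbbb
202 bbbbbbbbbbbbbbbbbb#gggwwggg#bbbbbbbbgbbbbbbb
203 bbbbbbbbbbbbbbbbbb##ggggg###bbbbbbbgwgbbbbbb
204 bbbbbbbbbbbbbbbbbb###ggg####bbbbbggwwwgbbbbb
205 bbbbbbbbbbbbbbbbb###########bbbggwwwwwwgbbbb
206 bbbbbbbbbbbbbbbbb###########bbgwwwwwwwwwgbbb
207 bbbbbbbbbbbbbbb#b##########gggwwwwwwwwwwwgbb
208 bbbbbbbbbbbbbbbbbb########ggwwwwwwwwwwwwwggb
209 bbbbbbbbbbbbbbbbbbb#####gggwwwwwwwwwwwwwwwgg
210 bbbbbbbbbbbbbbbbbbbbbbbggggwwwwwwwwwwwwwwwwg
211 bbbbbbbbbbbbbbbbbbbbbgggggwwwwwwwwwwwwwwwwww
212 bbbbbbbbbbbbbbbbbbbggggggwwwwwwwwwwwwwwwwwww
213 bbbbbbbbbbbbbbbbbbggwwggwwwwwwwwwwwwwwwwwwww
214 bbbbbbbbbbbbbbbbbggwwwwwwwwwwwwwwwwwwwwwwwww
215 bbbbbbbbbbbbbbbggwwwwwwwwwwwwwwwwwwwwwwwwwww
```

```bash
python3 - <<'E'
from h import *
print(tri((254,256),(153,176))); t=np.array(sense()["tool_pos"]); C=cam("wrist")
print([proj(C,t+[0,d,42]) for d in (0,3)])
E
```

```text
(array([-0.7,  2.7, 43.9]), array([ 0.2,  0.1,  1. , -0.1]))
[(np.float64(255.38374199003573), np.float64(262.887630004088)), (np.float64(256.249527928354), np.float64(254.86257542380855))]
```

Call:
play_rows(plan=[[8,0,-0.005,-0.06,0.033,0.003,0],[8,0,-0.005,-0.12,0.033,0.003,0],[8,0,-0.005,-0.153,0.033,0.003,0],[8,0,-0.005,-0.153,0.033,0.003,0],[8,0,-0.005,-0.163,0.033,0.003,0],[8,0,-0.005,-0.173,0.033,0.003,0],[8,0,-0.005,-0.183,0.033,0.003,0],[8,0,-0.005,-0.193,0.033,0.003,0],[8,0,-0.005,-0.203,0.033,0.003,0],[8,0,-0.005,-0.206,0.033,0.003,0]])

```text
clock: 32.25
tool_pos: [642.0, -90.3, 68.3]
eef_rot: [-0.153, 0.654, 0.728, 0.138]
force: [-0.9, -1.0, -1.4]
finger_gap: 12.6
gripper_force: 59.1
```

Call:
play_rows(plan=[[8,0,0,-0.01,0,0,0],[8,0,0,-0.02,0,0,0],[8,0,0,-0.03,0,0,0],[8,0,0,-0.04,0,0,0],[8,0,0,-0.05,0,0,0],[8,0,0,-0.056,0,0,0],[8,0,0,-0.056,0,0,0]])

```text
clock: 32.95
tool_pos: [641.9, -90.2, 51.4]
eef_rot: [-0.153, 0.654, 0.728, 0.138]
force: [-0.6, 0.8, -0.8]
finger_gap: 12.0
gripper_force: 59.1
```

Call:
play_rows(plan=[[40,0,0,0,0,0,0],[40,0,0,0,0,0,0],[40,0,0,0,0,0,0],[40,0,0,0.1,0,0,0],[40,0,0,0.2,0,0,0],[40,0,0,0.333,0,0,0],[40,0,0,0.333,-0.263,-0.027,0],[40,0,0,0.333,-0.263,-0.027,0],[40,0,0,0.333,-0.263,-0.027,0],[40,0,0,0.333,-0.263,-0.027,0]])

```text
clock: 33.95
tool_pos: [642.4, -87.2, 153.2]
eef_rot: [0.001, 0.666, 0.746, 0.0]
force: [-0.1, 1.5, -0.6]
finger_gap: 39.7
gripper_force: 0.0
```

Call:
play_rows(plan=[[40,-0.467,-0.433,-0.02,0,0,-1],[40,-0.467,-0.433,-0.02,0,0,-1],[40,-0.467,-0.433,-0.02,0,0,-1],[40,-0.467,-0.433,-0.02,0,0,-1],[40,-0.467,-0.433,-0.02,0,0,-1],[40,-0.467,-0.433,-0.02,0,0,-1],[40,-0.467,-0.433,-0.02,0,0,-1],[40,-0.467,-0.433,-0.02,0,0,-1],[40,-0.467,-0.433,-0.02,0,0,-1],[40,-0.467,-0.433,-0.02,0,0,-1],[40,-0.467,-0.433,-0.02,0,0,-1],[40,-0.467,-0.433,-0.02,0,0,-1]])

```text
clock: 35.15
tool_pos: [501.9, -220.7, 145.6]
eef_rot: [-0.001, 0.999, 0.053, -0.0]
force: [0.4, 0.1, -1.1]
finger_gap: 40.2
gripper_force: 0.0
```

```bash
cat >> h.py <<'E'
def scene():
    b=read_camera("side"); S=cam("side")
    for c,a in balls(b,15):
        p=onz(S,*c,52); q=onz(S,*c,8.5)
        if 590<p[0]<670 and -115<p[1]<150: print("standing?",p[:2],a,np.round(c))
        if 340<q[0]<720 and -320<q[1]<180: print("lying?",q[:2],a)
    for p in [(642.2,-89.5,96),(637.6,-41.4,96),(633.3,6.3,96),(629,54,96)]:
        u=proj(S,p); print("top exp",np.round(u),[np.round(c) for c,k in yel(b,(u[0]-8,u[1]-8,u[0]+8,u[1]+8))])
E
python3 - <<'E'
from h import *
near(); scene()
E
```

```text
35.2 [ 501.9 -220.7  145.6] close -83.8048501886781 39.98993608125131 0.0 q6 1.001541749856604
[251.7 178.6] 228 [ 501.5 -218.9] axis (428, array([ 501.7, -218.9]), np.float64(1.74656404097117))
[420.6 295.4] 60 [ 394.1 -408.5] axis None
[432.  297.6] 75 [ 392.6 -421.2] axis None
lying? [ 504.4 -218.4] 49
lying? [377.6 -33.2] 496
standing? [644.8 -85.7] 43 [162. 218.]
lying? [ 637.4 -112.3] 43
lying? [490.   18.7] 67
standing? [640.  -38.2] 43 [178. 236.]
lying? [632.4 -61.9] 43
lying? [483.2 103.4] 62
standing? [631.3  54.8] 51 [210. 276.]
lying? [623.1  36.6] 51
top exp [159. 202.] [array([159., 203.])]
top exp [175. 221.] [array([175., 222.])]
top exp [192. 242.] []
top exp [209. 263.] [array([208., 263.])]
```

Call:
play_rows(plan=[[40,-0.005,0.002,-0.15,0,0,-0.045],[40,-0.005,0.002,-0.3,0,0,-0.045],[40,-0.005,0.002,-0.4,0,0,-0.045],[40,-0.005,0.002,-0.44,0,0,-0.045],[40,-0.005,0.002,-0.471,0,0,-0.045],[40,-0.005,0.002,-0.471,0,0,-0.045],[8,-0.005,0.002,-0.471,0,0,-0.045],[8,-0.005,0.002,-0.471,0,0,-0.045],[8,-0.005,0.002,-0.471,0,0,-0.045],[8,-0.005,0.002,-0.471,0,0,-0.045],[8,-0.005,0.002,-0.471,0,0,-0.045]])

```text
clock: 36.35
tool_pos: [502.4, -220.6, 6.6]
eef_rot: [0.001, 1.0, 0.018, 0.002]
force: [-2.4, 0.2, 5.4]
finger_gap: 12.4
gripper_force: 58.6
```

Call:
play_rows(plan=[[8,0,0,0.06,0,0,0],[8,0,0,0.12,0,0,0],[8,0,0,0.18,0,0,0],[8,0,0,0.26,0,0,0],[8,0,0,0.4,0,0,0],[8,0,0,0.4,0,0,0],[8,0,0,0.4,0,0,0],[8,0,0,0.4,0,0,0],[8,0,0,0.4,0,0,0],[8,0,0,0.4,0,0,0],[8,0,0,0.4,0,0,0],[8,0,0,0.4,0,0,0],[8,0,0,0.4,0,0,0],[8,0,0,0.4,0,0,0]])

```text
clock: 37.75
tool_pos: [500.6, -219.7, 124.4]
eef_rot: [-0.0, 1.0, 0.018, -0.0]
force: [0.6, -0.2, -1.1]
finger_gap: 12.5
gripper_force: 59.1
```

```bash
python3 - <<'E'
from h import *
a,b=tilt(); ascii(a,196,314,170,384,2,5)
E
```

```text
[ 500.67740875 -219.64251631  124.51464739] gap 12.295218231198442
wrist ball exp [253. 253.] top exp [252. 313.] seen [(array([250., 166.]), np.int32(4))]
side ball exp [193. 108.] top exp [191.  91.] seen [(array([215.,  71.]), np.int32(76))]
side orange [] wrist orange [(array([254., 254.]), np.int32(580))]
170 bbbbbbbbbbbbbbbbbbbbbb################bbbbbbbbbbbbbbbbbbbbb
175 bbbbbbbbbbbbbbbbbbbbbb################bbbbbbbbbbbbbbbbbbbbb
180 bbbbbbbbbbbbbbbbbbbbbb################bbbbbbbbbbbbbbbbbbbbb
185 bbbbbbbbbbbbbbbbbbbbbg################bbbbbbbbbbbbbbbbbbbbb
190 bbbbbbbbbbbbbbbbbbbbbb################bbbbbbbbbbbbbbbbbbb##
195 bbbbbbbbbbbbbbbbbbbbbb################bbbbbbbbbbbbbbbbbbbb#
200 bbbbbbbbbbbbbbbbbbbbbbb#############bbbbbbbbbbbbbbbbbbbbbb#
205 bbbbbbbbbbbbbbbbbbbbbbbbgwwwwwwwwwgbbbbbbbbbbbbbbbbbbbbbbb#
210 bbbbbbbbbbbbbbbbbbbbbbbbgwwwwwwwwwgbbbbbbbbbbbbbbbbbbbbb#bb
215 bbbbbbbbbbbbbbbbbbbbbbbbgggwwwwwgggbbbbbbbbbbbbbbbbbbbbbbbb
220 bbbbbbbbbbbbbbbbbbbbbbbbgwwwwwwwwwgbbbbbbbbbbbbbbbbbbbbbbbb
225 bbbbbbbbbbbbbbbbbbbbbbbbgwwwwwwwwwgbbbbbbbbbbbbbbbbbbbbbbbb
230 bbbbbbbbbbbbbbbb
[... 1263 characters left out ...]
 ###################bbbbbbb#######bbbbbbb###################
335 ###################bbbbbbbbbbbbbbbbbbbbb###################
340 ###################bbbbbbbbbbbbbbbbbbbbb###################
345 ####################bbbbbbbbbbbbbbbbbbb####################
350 ###########################################################
355 ###########################################################
360 ###########################################################
365 ###########################################################
370 ###########################################################
375 ###########################################################
380 ###########################################################
```

The dump shows the stick level in the grip: barrel and ball seen broadside, with no end disc. It is the empty case, so into the tray.

Call:
play_rows(plan=[[8,0.355,-0.071,0,0,0,0],[8,0.355,-0.071,0,0,0,0],[8,0.355,-0.071,0,0,0,0],[8,0.355,-0.071,-0.1,0,0,0],[8,0.355,-0.071,-0.2,0,0,0],[8,0.355,-0.071,-0.3,0,0,0],[8,0.355,-0.071,-0.34,0,0,0],[8,0.355,-0.071,-0.36,0,0,0],[8,0.355,-0.071,-0.38,0,0,0],[8,0.355,-0.071,-0.38,0,0,0]])

```text
clock: 38.85
tool_pos: [608.0, -241.4, 11.5]
eef_rot: [0.0, 1.0, 0.018, 0.001]
force: [-0.6, 0.3, -0.9]
finger_gap: 12.3
gripper_force: 59.0
```

Call:
play_rows(plan=[[40,0,0,0,0,0,0],[40,0,0,0,0,0,0],[40,0,0,0,0,0,0],[40,0,0,0.15,0,0,0],[40,0,0,0.3,0,0,0],[40,-0.1,0.1,0.45,0,0,0],[40,-0.418,0.6,0.45,0,0,0.072],[40,-0.418,0.6,0.45,0,0,0.072],[40,-0.418,0.6,0.45,0,0,0.072],[40,-0.418,0.6,0.45,0,0,0.072],[40,-0.418,0.6,0.45,0,0,0.072],[40,-0.418,0.6,0.45,0,0,0.072]])

```text
clock: 40.05
tool_pos: [481.9, -60.5, 146.3]
eef_rot: [0.0, 0.997, 0.076, 0.001]
force: [0.4, 0.4, 0.0]
finger_gap: 40.2
gripper_force: 0.0
```

Call:
play_rows(plan=[[40,0,0.545,0,0,0,0],[40,0,0.545,0,0,0,0],[40,0,0.545,0,0,0,0],[40,0,0.545,0,0,0,0],[40,0,0.545,0,0,0,0],[40,0,0.545,0,0,0,0]])

```text
clock: 40.65
tool_pos: [482.5, 101.6, 145.5]
eef_rot: [0.0, 0.997, 0.075, 0.0]
force: [-0.5, -0.7, 0.7]
finger_gap: 40.1
gripper_force: 0.0
```

```bash
python3 - <<'E'
from h import *
near(); scene()
E
```

```text
40.7 [482.3 101.2 145.4] close -81.47227800464617 39.99068830385876 0.0 q6 1.5791523091593804
[359.5   4.6] 183 [636.1  39.7] axis None
[494.9   9.5] 299 [648.9 -67.8] axis None
[356.9 144.9] 60 [527.3  14.2] axis None
[251.8 179.6] 213 [481.2 102.9] axis (349, array([481.1, 102.7]), np.float64(8.497919520520995))
[343.3 185.8] 236 [488.   17.2] axis None
lying? [ 616.2 -212.1] 45
standing? [645.  -85.8] 41 [162. 218.]
lying? [ 637.6 -112.4] 41
lying? [490.   18.7] 67
standing? [640.  -38.2] 43 [178. 236.]
lying? [632.4 -61.9] 43
lying? [483.2 103.6] 61
standing? [631.3  54.7] 52 [210. 276.]
lying? [623.1  36.5] 52
top exp [159. 202.] [array([159., 203.])]
top exp [175. 221.] [array([175., 222.])]
top exp [192. 242.] []
top exp [209. 263.] [array([208., 263.])]
```

Call:
play_rows(plan=[[40,-0.006,0.001,-0.15,0,0,0],[40,-0.006,0.001,-0.3,0,0,0],[40,-0.006,0.001,-0.4,0,0,0],[40,-0.006,0.001,-0.44,0,0,0],[40,-0.006,0.001,-0.47,0,0,0],[40,-0.006,0.001,-0.47,0,0,0],[8,-0.006,0.001,-0.47,0,0,0],[8,-0.006,0.001,-0.47,0,0,0],[8,-0.006,0.001,-0.47,0,0,0],[8,-0.006,0.001,-0.47,0,0,0],[8,-0.006,0.001,-0.47,0,0,0]])

```text
clock: 41.85
tool_pos: [481.8, 103.0, 6.2]
eef_rot: [0.0, 0.997, 0.075, 0.002]
force: [-0.4, -2.4, 7.2]
finger_gap: 12.2
gripper_force: 58.8
```

Call:
play_rows(plan=[[8,0,0,0.06,0,0,0],[8,0,0,0.12,0,0,0],[8,0,0,0.18,0,0,0],[8,0,0,0.26,0,0,0],[8,0,0,0.4,0,0,0],[8,0,0,0.5,0,0,0],[8,0,0,0.5,0,0,0],[8,0,0,0.5,0,0,0],[8,0,0,0.5,0,0,0],[8,0,0,0.5,0,0,0],[8,0,0,0.5,0,0,0],[8,0,0,0.5,0,0,0],[8,0,0,0.5,0,0,0],[8,0,0,0.5,0,0,0]])

```text
clock: 43.25
tool_pos: [479.9, 102.9, 154.3]
eef_rot: [-0.0, 0.997, 0.075, -0.0]
force: [0.1, 0.7, -1.0]
finger_gap: 12.3
gripper_force: 61.1
```

```bash
python3 - <<'E'
from h import *
a,b=tilt(); ascii(a,216,294,220,340,2,5)
E
```

```text
[479.96527342 102.86139295 154.44761371] gap 12.329123229986372
wrist ball exp [253. 253.] top exp [253. 313.] seen [(array([254., 260.]), np.int32(373))]
side ball exp [309. 221.] top exp [313. 205.] seen [(array([302., 215.]), np.int32(26))]
side orange [(array([303., 214.]), np.int32(8)), (array([302., 218.]), np.int32(4)), (array([304., 225.]), np.int32(9))] wrist orange [(array([254., 236.]), np.int32(21))]
220 bbbbbbbbbbbbbbbbbbbbbbbbbbbbbbbbbbbbbbb
225 bbbbbbbbbbbbbbbbbbbbbbbbbbbbbbbbbbbbbbb
230 bbbbbbbbbbbbbbbbbbbbbbbbbbbbbbbbbbbbbbb
235 bbbbbbgggggg##bbbbObbbbbbb##gggggbbbbb#
240 bbbbbbggggg##bb#########bb##ggggggbbb##
245 #####gggggg#################gggggg#####
250 #####ggggg######bYYYYYb######gggggg####
255 ####gggggg####bYYYYYYYYYY####gggggg####
260 ####gggggg####YYYYYYYYYYY####gggggg####
265 ###ggggggg#g#gbYYYYYYYYYb####ggggggg###
270 ###ggggggg#######bYYYb#######ggggggg###
275 #######ggg###################ggg#######
280 g#######g####bbbbbbbbgwwbb###########gg
285 #############bbbbbggwbbbbb#############
290 #############bbbbbbbbb#bbb#############
295 #############bbbbbbbb##################
300 #############bbbbbbb###################
305 #############bbbbbbbb##################
310 ############bbbbbb#####################
315 #########g##bbbbbbbb#########g#########
320 ##########bbbbbbbbbbb##################
325 #########bbbbbbbbbbbb##################
330 #########bbbbbbbbbbbbbbb###############
335 #########bbbbbbbbbbbbbbb###############
```

It is a cell stick, with its end disc at (254,260). Carrying it to the remaining well.

Call:
play_rows(plan=[[8,0.511,-0.321,0,0,0,0.972],[8,0.511,-0.321,0,0,0,0.972],[8,0.511,-0.321,0,0,0,0.972],[8,0.511,-0.321,0,0,0,0.972],[8,0.511,-0.321,0,0,0,0.972],[8,0.511,-0.321,0,0,0,0.972],[8,0.511,-0.321,0,0,0,0.972],[8,0.511,-0.321,0,0,0,0.972],[8,0.511,-0.321,0,0,0,0.972],[8,0.511,-0.321,0,0,0,0.972],[8,0.511,-0.321,0,0,0,0.972],[8,0.511,-0.321,0,0,0,0.972]])

```text
clock: 44.55
tool_pos: [633.2, 6.6, 154.4]
eef_rot: [-0.0, 0.67, 0.743, -0.0]
force: [-0.2, 0.9, -2.2]
finger_gap: 12.6
gripper_force: 59.6
```

Call:
play_rows(plan=[[8,0,0,0,0.251,0.026,0],[8,0,0,0,0.251,0.026,0],[8,0,0,0,0.251,0.026,0],[8,0,0,0,0.251,0.026,0],[8,0,0,-0.05,0.251,0.026,0],[8,0,0,-0.08,0.251,0.026,0],[8,0,0,-0.08,0.251,0.026,0],[8,0,0,-0.08,0.251,0.026,0]])

```text
clock: 45.35
tool_pos: [632.6, 7.9, 129.9]
eef_rot: [-0.147, 0.655, 0.729, 0.131]
force: [-0.1, -0.8, -1.1]
finger_gap: 12.4
gripper_force: 59.3
```

```bash
python3 - <<'E'
from h import *
a,b=tilt(); C=cam("wrist"); t=np.array(sense()["tool_pos"])
x=[c for c,k in yel(a,(225,235,285,275)) if k>150]; S=cam("side"); e=proj(S,t+[0,0,44])
y=sorted(yel(b,(e[0]-15,e[1]-12,e[0]+15,e[1]+12)),key=lambda q:-q[1]); print(x,y)
if x and y: print(tri(x[0],y[0][0]))
E
```

```text
[633.42974082   7.46582044 130.94342605] gap 12.12908654246876
wrist ball exp [257. 251.] top exp [257. 263.] seen [(array([255., 174.]), np.int32(129)), (array([254., 232.]), np.int32(16)), (array([254., 254.]), np.int32(402)), (array([253., 327.]), np.int32(121))]
side ball exp [190. 230.] top exp [187. 215.] seen [(array([188., 218.]), np.int32(22))]
side orange [(array([191., 217.]), np.int32(3)), (array([192., 233.]), np.int32(31)), (array([176., 237.]), np.int32(26))] wrist orange [(array([254., 302.]), np.int32(182))]
[array([254.15920398, 254.45771144])] [(array([188.09090909, 217.90909091]), np.int32(22))]
(array([-0.6,  1.6, 41.5]), array([ 0.1,  0.1,  0.6, -0. ]))
```

Call:
play_rows(plan=[[8,0,-0.003,-0.06,0,0,0],[8,0,-0.003,-0.12,0,0,0],[8,0,-0.003,-0.153,0,0,0],[8,0,-0.003,-0.153,0,0,0],[8,0,-0.003,-0.163,0,0,0],[8,0,-0.003,-0.173,0,0,0],[8,0,-0.003,-0.183,0,0,0],[8,0,-0.003,-0.193,0,0,0],[8,0,-0.003,-0.203,0,0,0],[8,0,-0.003,-0.206,0,0,0]])

```text
clock: 46.45
tool_pos: [635.3, 7.1, 72.7]
eef_rot: [-0.146, 0.655, 0.729, 0.135]
force: [-1.8, 2.6, 15.4]
finger_gap: 12.5
gripper_force: 60.8
```

Call:
play_rows(plan=[[8,0,0,0.03,0,0,0],[8,0,0.008,0.03,0,0,0],[8,0,0.008,0.03,0,0,0],[8,0,0.008,0.02,0,0,0],[8,0,0.008,0.01,0,0,0],[8,0,0.008,0,0,0,0],[8,0,0.008,0,0,0,0]])

```text
clock: 47.15
tool_pos: [632.4, 8.2, 67.5]
eef_rot: [-0.147, 0.656, 0.729, 0.132]
force: [-0.5, 0.1, -1.2]
finger_gap: 12.5
gripper_force: 59.2
```

Call:
play_rows(plan=[[8,0,0,-0.01,0,0,0],[8,0,0,-0.02,-0.02,-0.002,0],[8,0,0,-0.03,-0.04,-0.004,0],[8,0,0,-0.04,-0.06,-0.006,0],[8,0,0,-0.05,-0.06,-0.006,0],[8,0,0,-0.055,-0.06,-0.006,0],[8,0,0,-0.055,-0.06,-0.006,0]])

```text
clock: 47.85
tool_pos: [632.8, 8.6, 51.9]
eef_rot: [-0.112, 0.661, 0.735, 0.101]
force: [-1.8, 2.3, 0.4]
finger_gap: 12.2
gripper_force: 60.8
```

Call:
play_rows(plan=[[40,0,0,0,0,0,0],[40,0,0,0,0,0,0],[40,0,0,0,0,0,0],[40,0,0,0.1,0,0,0],[40,0,0,0.2,0,0,0],[40,0,0,0.333,0,0,0],[40,-0.04,0.3,0.333,-0.191,-0.02,0],[40,-0.04,0.32,0.333,-0.191,-0.02,0],[40,-0.04,0.32,0.333,-0.191,-0.02,0],[40,-0.04,0.32,0.333,-0.191,-0.02,0],[40,-0.04,0.32,0.333,-0.191,-0.02,0]])

```text
clock: 48.95
tool_pos: [621.1, 104.0, 151.9]
eef_rot: [-0.0, 0.668, 0.744, -0.0]
force: [-0.5, -0.0, -0.1]
finger_gap: 39.9
gripper_force: 0.0
```

```bash
python3 - <<'E'
from h import *
im=near(); C=cam("wrist")
for t in ("cover_grip","terminal"):
    for m in mark_of(t,"wrist")[:2]: print(t,m["p"],w(C[3],m["point"]))
h=cv2.cvtColor(im,cv2.COLOR_RGB2HSV); m=cv2.inRange(h,(0,190,90),(4,255,255))|cv2.inRange(h,(174,190,90),(180,255,255))
P=cv2.findNonZero(m); print(cv2.boundingRect(P)); x,y,ww,hh=cv2.boundingRect(P); ascii(im,x-6,x+ww+6,y-6,min(384,y+hh+6),2,3)
print(onz(C,x,y,36)[:2],onz(C,x+ww,y+hh,36)[:2])
g=h[y:y+hh,x:x+ww,2]; print(g[::5,::4])
scene()
E
```

```text
49.0 [621.3 102.7 151.7] close 5.9863294979973185 39.92239990064729 0.0 q6 0.019715306852459355
[114.8 244.9] 221 [487.2  17.2] axis (57, array([504.5,  14.8]), np.float64(-5.520091980502191))
[256.  246.1] 169 [630.3  31.3] axis (1494, array([629. ,  37.3]), np.float64(13.375038056884767))
[255.1 293. ] 174 [635.4 -24.4] axis (210, array([651.1, -34.5]), np.float64(-79.68323542384705))
cover_grip 0.62 [625.5 102.2  47.4]
cover_grip 0.44 [633.8 -44.5  33.3]
terminal 0.91 [607.7 105.8  36.7]
terminal 0.74 [634.9   4.4  31. ]
(227, 165, 35, 36)
159 wwwwwwwwwwwwwwwwwwwwwwww
162 wwwwwwwwwwwwwwwwwwwwwwww
165 wwgbbbbbbbbbbbbbbbbbbbww
168 wwbbbbbbbbbbbbbbbbbbbbww
171 wwbbbbbbbbbbbbbbbbbbbbww
174 wwwbbbbbbbbbbbbbbbbbbbww
177 wwwbbbbbbbbbbbbbbbbbbbww
180 wwwbbbbbbbbbbbbbbbbbbbww
183 wwwbbbbbbbbbbbbbbbbbbbww
186 wwwbbbbbbbbbbbbbbbbbbbww
189 wwwbbbbbbbbbbbbbbbbbbbww
192 wwwbbbbbbbbbbbbbbbbbbbww
195 wwwbbbbbbbbbbbbbbbbbbwww
198 wwwbbbbbbbbbbbbbbbbbbwww
201 wwwwwwwwwwwwgggggggwwwww
204 wwwgggggwwwwwwwggggwwwww
[596.1 117.5] [629.2  88.5]
[[221 218 218 219 221 221 220 205 153]
 [255 255 255 255 255 255 255 255 255]
 [255 255 255 255 255 254 225 230 222]
 [255 255 255 255 255 186 255 255 254]
 [255 255 255 255 255 188 255 255 254]
 [254 255 255 255 255 197 255 255 254]
 [254 255 255 255 255 197 255 255 254]
 [122 123 109 122 121  72 248 241 225]]
lying? [ 616.4 -212.2] 46
lying? [377.8 -33.5] 490
standing? [645.  -85.8] 41 [162. 218.]
lying? [ 637.6 -112.4] 41
lying? [489.5  20.1] 55
standing? [640.2 -38. ] 40 [178. 236.]
lying? [632.6 -61.8] 40
standing? [625.9 -17.3] 18 [191. 242.]
lying? [617.4 -39.8] 18
top exp [159. 202.] [array([159., 203.])]
top exp [175. 221.] [array([174., 222.])]
top exp [192. 242.] [array([191., 241.])]
top exp [209. 263.] []
```

Call:
play_rows(plan=[[40,0.003,-0.002,-0.15,0,0,0],[40,0.003,-0.002,-0.28,0,0,0],[40,0.003,-0.002,-0.34,0,0,0],[40,0.003,-0.002,-0.367,0,0,0],[40,0.003,-0.002,-0.367,0,0,0],[0,0.003,-0.002,-0.367,0,0,0],[0,0.003,-0.002,-0.367,0,0,0],[0,0.003,-0.002,-0.367,0,0,0],[0,0.003,-0.002,-0.367,0,0,0],[0,0.003,-0.002,-0.367,0,0,0]])

```text
clock: 50.15
tool_pos: [623.9, 103.3, 44.2]
eef_rot: [0.002, 0.669, 0.744, 0.001]
force: [-1.0, -2.8, 6.5]
finger_gap: 8.0
gripper_force: 61.6
```

Call:
play_rows(plan=[[0,0.025,0.0025,0,0,0,0],[0,0.05,0.005,0,0,0,0],[0,0.075,0.0075,0,0,0,0],[0,0.1,0.01,0,0,0,0],[0,0.115,0.0118,0,0,0,0],[0,0.115,0.0118,0,0,0,0],[0,0.115,0.0118,0,0,0,0]])

```text
clock: 50.85
tool_pos: [653.0, 106.3, 43.9]
eef_rot: [-0.002, 0.669, 0.744, -0.003]
force: [-14.8, -3.4, 18.4]
finger_gap: 7.9
gripper_force: 63.1
```

Call:
play_rows(plan=[[40,0,0,0,0,0,0],[40,0,0,0,0,0,0],[40,0,0,0,0,0,0],[40,0,0,0.15,0,0,0],[40,0,0,0.3,0,0,0],[40,-0.15,-0.1,0.35,0,0,0],[40,-0.25,-0.05,0.35,0,0,0],[40,-0.25,-0.05,0.35,0,0,0],[40,-0.25,-0.05,0.35,0,0,0]])

```text
clock: 51.75
tool_pos: [581.3, 92.3, 147.0]
eef_rot: [0.0, 0.669, 0.744, 0.0]
force: [0.8, -0.5, 0.6]
finger_gap: 39.8
gripper_force: 0.0
```

```bash
python3 - <<'E'
from h import *
im=near(); C=cam("wrist"); save(im,"w4")
for t in ("cover_grip","terminal"):
    for m in mark_of(t,"wrist")[:2]: print(t,m["p"],w(C[3],m["point"]))
h=cv2.cvtColor(im,cv2.COLOR_RGB2HSV); m=cv2.inRange(h,(0,190,90),(4,255,255))|cv2.inRange(h,(174,190,90),(180,255,255))
x,y,ww,hh=cv2.boundingRect(cv2.findNonZero(m)); print(x,y,ww,hh,onz(C,x,y,36)[:2],onz(C,x+ww,y+hh,36)[:2])
u,v=map(int,proj(C,(609,104,32))); print(u,v); ascii(im,u-30,u+30,v-24,v+24,1,2)
scene()
E
```

```text
51.8 [582.1  92.3 147.1] close 6.088816546308786 40.18189527489217 0.0 q6 0.008672160242844488
[153.1 240.2] 197 [487.8  17.7] axis (118, array([504.8,  15. ]), np.float64(-5.961894879782343))
[296.1 332.3] 123 [645.6 -78. ] axis (531, array([630.7, -75.3]), np.float64(-79.10362690704329))
cover_grip 0.9 [654.2 106.4  45.7]
cover_grip 0.74 [378.8 -28.5   4. ]
terminal 0.88 [610.5 105.4  35.5]
terminal 0.57 [638.3  11.8  -2.1]
310 158 41 35 [625.1 121.4] [664.8  95. ]
287 175
151 bggwwwwwwwwwwwwwwwwwwwwwwwwwwwwwwwwwwwwwwwwwwwwwwwwwwwwwwwww
153 bggwwwwwwwwggggggggggggggggggggggggggggggggggggggggggggggggg
155 bggwwwwwwwggwwwwwwwwwwwwwwwwwwwwwwwwggwwwwwwwwwwwwwwwwwwwwww
157 bggwwwwwwwggggggggggggggggggggggggggggggggggggggggggggggbbbb
159 bggwwwwwwwwwwwwwwwwwwwwwwwwgggggwwwwwwwwwwwwwwwwwwwwggbbbbbb
161 bggwwwwwwwwwwwwwwwwwwwwwwwwwwwwwwwwwwwwwwwwwwwwwwwwwwwbbbbbb
163 bggwwwwwwwwwwwwwwwwwwwwwwwwwwwwwwwwwwwwwwwwwwwwwwwwwwgbbbbbb
165 bggwwwwwwwwwwwwwwwwwwwwwwwwwwwwwwwwwwwwwwwwwwwwwwwwwwgbbbbbb
167 #ggwwwwwwwwwwwwwwwwwwwwwwwwwwwwwwwwwwwwwwwwwwwwwwwwwwwbbbbbb
169 bggwwwwwwwwwwwwwwwwwwwwwwwwwwgg
[... 712 characters left out ...]
wwwwwwwwwwwwwwwwwwwwwwwwgbbbbbbb
193 bgwwwwwwwwgggggggggggggggggggggggggggggggggggggggggggggggggg
195 bgwwwwwwwwgwwwwwwwwwwwwwwwwwwwwwwwwwwwwwwwwwwwwwwwwwwwwwwwww
197 bggwwwwwwwggggggggggggggggwwwwggggggggggggggggggwwwwwwgggggg
lying? [ 616.2 -212.1] 45
lying? [376.6 -33.2] 481
standing? [645.  -85.8] 41 [162. 218.]
lying? [ 637.6 -112.4] 41
standing? [640.  -38.2] 43 [178. 236.]
lying? [632.4 -61.9] 43
standing? [635.9   7.4] 45 [193. 255.]
lying? [628.  -13.6] 45
standing? [631.3  54.8] 51 [210. 276.]
lying? [623.1  36.6] 51
top exp [159. 202.] [array([159., 203.])]
top exp [175. 221.] [array([175., 222.])]
top exp [192. 242.] [array([191., 241.])]
top exp [209. 263.] [array([208., 263.])]
```

Call:
play_rows(plan=[[40,-0.316,-0.25,0,0,0,0.87],[40,-0.316,-0.25,0,0,0,0.87],[40,-0.316,-0.25,0,0,0,0.87],[40,-0.316,-0.25,0,0,0,0.87],[40,-0.316,-0.25,0,0,0,0.87],[40,-0.316,-0.25,0,0,0,0.87],[40,-0.316,-0.25,0,0,0,0.87],[40,-0.316,-0.25,0,0,0,0.87],[40,-0.316,-0.25,0,0,0,0.87],[40,-0.316,-0.25,0,0,0,0.87],[40,-0.316,-0.25,0,0,0,0.87]])

```text
clock: 53.05
tool_pos: [487.3, 16.9, 146.8]
eef_rot: [-0.0, 0.051, 0.999, -0.0]
force: [-0.1, 0.1, 0.4]
finger_gap: 40.1
gripper_force: 0.0
```

```bash
python3 - <<'E'
from h import *
C0=None
im=near(); C=cam("wrist")
for m in mark_of("pin_tip","wrist")[:2]: print(m["p"],w(C[3],m["point"]))
S=cam("side"); T=cam("top")
u,v=proj(S,(610,105,32)); b=read_camera("side"); ascii(b,int(u)-20,int(u)+20,int(v)-14,int(v)+14,1,1); print(u,v)
# terminal from saved w4 pose
c=calibration("wrist"); f=192/np.tan(np.radians(c["vertical_fov"])/2); a=np.radians(6.05)
M=np.eye(4); y=np.array([np.cos(a),np.sin(a),0]); z=np.array([0,0,-1.]); M[:3,:3]=np.c_[np.cross(y,z),y,z]; M[:3,3]=[581.7,92.3,147]
print("terminal",onz((f,c["cx"],c["cy"],M@np.array(c["T_tool_cam"])),288.5,173.2,32))
E
```

```text
53.1 [487.2  17.  146.8] close 84.19602281811711 40.10006708371232 0.0 q6 -1.4857346842008514
[255.8 180.2] 257 [488.5  17.6] axis None
[ 54.9 317.1] 190 [ 619.6 -214.1] axis (206, array([ 605.6, -217.6]), np.float64(4.384184517019117))
[302.9 331. ] 103 [664.9  52. ] axis (452, array([665.4,  35.2]), np.float64(5.516589274421211))
[257.  338.5] 174 [669.9   0.8] axis (661, array([666.9,   2.5]), np.float64(-89.93796274783095))
0.78 [536.7  16.3   4. ]
284 wwwwwwwwwwwwwwwwwwwwwggwwwggbbbbbbbbbbbb
285 wwwwwwwwwwwwwwwwwwgggggwwwwgbbbbbbbbbbbb
286 wwwwwwwwwwwwwwwwwggggggwwwwwgbbbbbbbbbbb
287 wwwwwwwwwwwwwwwgggggggwwwwwwwgbbbbbbbbbb
288 wwwwwwwwwwwwwwggggggwwwwwwwwwgbbbbbbbbbb
289 wwwwwwwwwwwwwwgggggwwwwwwwwwwwggbbbbbbbb
290 wwwwwwwwwwwwwgggggwwwwwwwwwwwwwggbbbbbbb
291 wwwwwwwwwwwgggggwwwwwwwwwwwwwwwwgbbbbbbb
292 wwwwwwwwwggggggwwwwwwwwwwwwwwwwwwgbbbbbb
293 wwwwwwwgggggggwwwwwwwwwwwwwwwwwwwwgbbbbb
294 wwwwwwggggggwwwwwwwwwwwwwwwwwwwwwwggbbbb
295 wwwwwggggggwwwwwwwwwwwwwwwwwwwwwwwwggbbb
296 wwwwwgggggwwwwwwwwwwwwwwwwwwwwwwwwwwggbb
297 wwwgggggwwwwwwwwwwwgggwwwwwwwwwwwwwwwgbb
298 wwgggbgwwwwwwwwwwwggggggwwwwwwwwwwwwwwgb
299 wgggbbbwwwwwwwwwwgggggggwwwwwwwwwwwgwwwg
300 ggbbbbbbwwwwwwwwwgggggggwwwwwwwwwwggwwww
301 gbbbbbbbbwwwwwwwwggggggwwwwwwwwwgggggwww
302 bbbbbbbbbbwwwwwwwwgggggwwwwwwwggggggwwww
303 bbbbbbbbbbwwwwwwwwwggwwwwwwwgggggggwwwww
304 bbbbbbbbbbbwwwwwwwwwwwwwwwwggggggwwwwwww
305 bbbbbbbbbbbbwwwwwwwwwwwwwwggggggwwwwwwww
306 bbbbbbbbbbbbbwwwwwwwwwwwwggggggwwwwwwwww
307 bbbbbbbbbbbbbbwwwwwwwwwwgggggwwwwwwwwwwg
308 bbbbbbbbbbbbbbwwwwwwwwwgggggwwwwwwwwwggg
309 bbbbbbbbbbbbbbbwwwwwwwgggggwwwwwwwwwgggg
310 bbbbbbbbbbbbbbbbwwwgggggggwwwwwwwwwggggg
311 bbbbbbbbbbbbbbbbbwggggggwwwwwwwwwggggggg
237.0914905539114 298.53456637990706
terminal [608.8 106.7  32. ]
```

Call:
play_rows(plan=[[40,0.004,0.003,-0.15,0,0,0],[40,0.004,0.003,-0.3,0,0,0],[40,0.004,0.003,-0.4,0,0,0],[40,0.004,0.003,-0.44,0,0,0],[40,0.004,0.003,-0.474,0,0,0],[40,0.004,0.003,-0.474,0,0,0],[8,0.004,0.003,-0.474,0,0,0],[8,0.004,0.003,-0.474,0,0,0],[8,0.004,0.003,-0.474,0,0,0],[8,0.004,0.003,-0.474,0,0,0],[8,0.004,0.003,-0.474,0,0,0]])

```text
clock: 54.3
tool_pos: [489.8, 17.9, 6.4]
eef_rot: [0.002, 0.049, 0.999, 0.0]
force: [-1.3, -0.6, 5.1]
finger_gap: 12.1
gripper_force: 58.8
```

Call:
play_rows(plan=[[8,0,0,0.06,0,0,0],[8,0,0,0.12,0,0,0],[8,0,0,0.18,0,0,0],[8,0,0,0.26,0,0,0],[8,0,0,0.4,0,0,0],[8,0,0,0.5,0,0,0],[8,0,0,0.5,0,0,0],[8,0,0,0.5,0,0,0],[8,0,0,0.5,0,0,0],[8,0,0,0.5,0,0,0],[8,0,0,0.5,0,0,0],[8,0,0,0.5,0,0,0],[8,0,0,0.5,0,0,0],[8,0,0,0.5,0,0,0]])

```text
clock: 55.7
tool_pos: [488.0, 17.9, 154.5]
eef_rot: [-0.0, 0.049, 0.999, -0.0]
force: [-0.1, 0.0, -0.4]
finger_gap: 12.3
gripper_force: 59.0
```

```bash
python3 - <<'E'
from h import *
im=near(); C=cam("wrist"); S=cam("side"); t=np.array(sense()["tool_pos"])
for n,K in (("wrist",C),("side",S)):
    b=read_camera(n)
    for m in mark_of("pin_tip",n)[:2]: print(n,m["p"],w(K[3],m["point"])-t)
    p=proj(K,t+[0,0,-44]); print(n,"tip exp",np.round(p),"seen",[(np.round(c),k) for c,k in yel(b,(p[0]-40,p[1]-60,p[0]+40,p[1]+50))])
ascii(im,216,294,160,290,2,4)
u,v=map(int,proj(S,t)); print(u,v); ascii(b,u-25,u+25,v-10,v+32,1,1)
E
```

```text
55.75 [488.   17.9 154.7] close 84.36498309173555 11.91877852687615 59.01709198951721 q6 -1.4867091050435317
[254.  250.4] 743 [565.9   9.3] axis None
[ 57.5 311.4] 183 [ 619.5 -214.2] axis (348, array([ 620., -215.]), np.float64(8.578041475128275))
[255.5 332.1] 159 [668.7   0.8] axis (670, array([671.5,  -0.4]), np.float64(-89.6567895192541))
wrist 0.82 [ -3.1   1.4 -50.5]
wrist tip exp [255. 217.] seen []
side 0.51 [  3.2  -2.3 -45.9]
side 0.49 [ 152.9  -58.7 -119.4]
side tip exp [271. 201.] seen []
160 bbbbbbbbbbbbbbbbbbbbbbbbbbbbbbbbbbbbbbb
164 bbbbbbbbbbbbbbbbbbbbbbbbbbbbbbbbbbbbbbb
168 bbbbbbbbbbbbbbbbbbbbbbbbbbbbbbbbbbbbbbb
172 bbbbbbbbbbbbbbbbbbbbbbbbbbbbbbbbbbbbbbb
176 bbbbbbbbbbbbbbbbbbbbbbbbbbbbbbbbbbbbbbb
180 bbbbbbbbbbbbbbbbbbbbbbbbbbbbbbbbbbbbbbb
184 bbbbbbbbbbbbbbbbbbbbbbbbbbbbbbbbbbbbbbb
188 bbbbbbbbbbbbbbbbbbbbbbbbbbbbbbbbbbbbbbb
192 bbbbbbbbbbbbbbbbbbbbbbbbbbbbbbbbbbbbbbb
196 bbbbbbbbbbbbbbbbbbbbbbbbbbbbbbbbbbbbbbb
200 bbbbbbbbbbbbbbbbbbbbbbbbbbbbbbbbbbbbbbb
204 bbbbbbbbbbbbbbbbbbbbbbbbbbbbbbbbbbbbbbb
208 bbbbbbbbbbbbbbbbbbbbbbbbbbbbbbbbbbbbbbb
212 bbbbbbbbbbbbbbbb
[... 2477 characters left out ...]
bbbbbbbbbbbbbbbbbbbbbbbbbbbbbbbbbbbbbbbb
205 ########bbbbbbbbbbbbbbbbbbbbbbbbbbbbbbbbbbbbbbbbbb
206 bb###b#bbbbbbbbbbbbbbbbbbbbbbbbbbbbbbbbbbbbbbbbbbb
207 b#bb#b#bbbbbbbbbbbbbbbbbbbbbbbbbbbbbbbbbbbbbbbbbbb
208 bbbbbb#bbbbbbbbbbbbbbbbbbbbbbbbbbbbbbbbbbbbbbbbbbb
209 bbbbbb##bbbbbbbbbbbbbbbbbbbbbbbbbbbbbbbbbbbbbbbbbb
210 bbbbbbbbbbbbbbbbbbbbbbbbbbbbbbbbbbbbbbbbbbbbbbbbbb
211 bbbbbbbbbbbbbbbbbbbbbbbbbbbbbbbbbbbbbbbbbbbbbbbbbb
212 bbbbbbbbbbbbbbbbbbbbbbbbbbbbbbbbbbbbbbbbbbbbbbbbbb
213 bbbbbbbbbbbbbbbbbbbbbbbbbbbbbbbbbbbbbbbbbbbbbbbbbb
214 bbbbbbbbbbbbbbbbbbbbbbbbbbbbbbbbbbbbbbbbbbbbbbbbbb
215 bbbbbbbbbbbbbbbbbbbbbbbbbbbbbbbbbbbbbbbbbbbbbbbbbb
216 bbbbbbbbbbbbbbbbbbbbbbbbbbbbbbbbbbbbbbbbbbbbbbbbbb
```

The dumps show the pin hanging upright: the probe tip is at side (270,201) and wrist (256,216), as expected for vertical. Carrying it to the terminal.

Call:
play_rows(plan=[[8,0.406,0.295,0,0,0,-0.87],[8,0.406,0.295,0,0,0,-0.87],[8,0.406,0.295,0,0,0,-0.87],[8,0.406,0.295,0,0,0,-0.87],[8,0.406,0.295,0,0,0,-0.87],[8,0.406,0.295,0,0,0,-0.87],[8,0.406,0.295,0,0,0,-0.87],[8,0.406,0.295,0,0,0,-0.87],[8,0.406,0.295,0,0,0,-0.87],[8,0.406,0.295,0,0,0,-0.87],[8,0.406,0.295,-0.1,0,0,-0.87],[8,0.406,0.295,-0.2,0,0,-0.87],[8,0.406,0.295,-0.22,0,0,-0.87],[8,0.406,0.295,-0.22,0,0,-0.87],[8,0.406,0.295,-0.22,0,0,-0.87]])

```text
clock: 57.45
tool_pos: [610.8, 106.5, 90.0]
eef_rot: [0.001, 0.668, 0.744, 0.001]
force: [-0.4, 0.0, -0.4]
finger_gap: 12.3
gripper_force: 59.0
```

```bash
python3 - <<'E'
from h import *
np.set_printoptions(precision=1,suppress=True)
C=cam("wrist"); S=cam("side"); im=read_camera("wrist"); b=read_camera("side"); t=np.array(sense()["tool_pos"]); print(t)
for n,K in (("wrist",C),("side",S)):
    print(n,"tip exp",proj(K,t+[0,0,-44]),"hole exp(609.8,106.3)",proj(K,(609.8,106.3,32)))
p=proj(S,t+[0,0,-44]); u,v=map(int,p); g=cv2.resize(b[v-30:v+30,u-35:u+35],(560,480),interpolation=cv2.INTER_CUBIC); print("crop",u-35,v-30)
o=np.zeros((480,800,3),np.uint8); o[:,:560]=g; o[:480,560:]=cv2.resize(im[180:300,225:285],(240,480),interpolation=cv2.INTER_CUBIC); save(o,"c9")
E
```

```text
[611.4 106.6  90.8]
wrist tip exp (np.float64(255.6554209845101), np.float64(216.51117793663062)) hole exp(609.8,106.3) (np.float64(253.14341761337553), np.float64(208.53877381527442))
side tip exp (np.float64(236.8638296700093), np.float64(296.2795327464854)) hole exp(609.8,106.3) (np.float64(237.62202803760485), np.float64(299.1094738346644))
crop 201 266
```

View pics/c9.png

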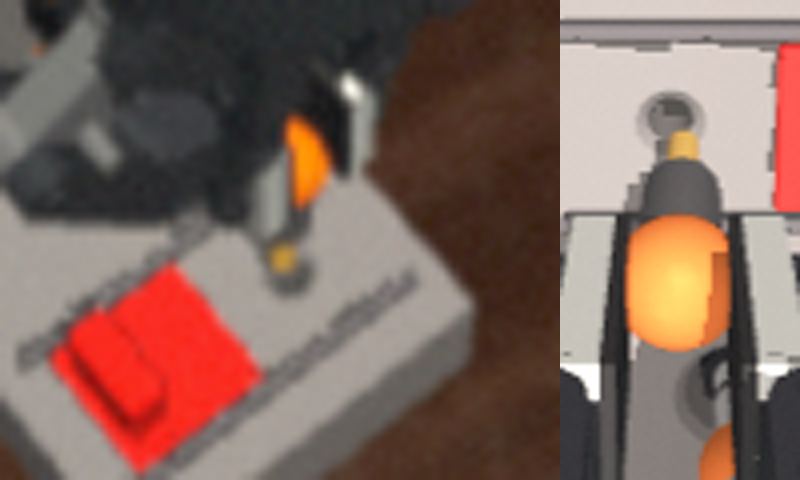

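```bash
python3 - <<'E'
from h import *
np.set_printoptions(precision=1,suppress=True)
from scipy.optimize import least_squares
C=cam("wrist"); S=cam("side"); t=np.array(sense()["tool_pos"])
def T3(a,b): 
    r=least_squares(lambda p:np.r_[np.subtract(proj(C,p),a),np.subtract(proj(S,p),b)],t); return r.x,r.fun
print("hole",T3((253,209),(237.5,300.75)),onz(C,253,209,32),onz(S,237.5,300.75,32))
print("tip",T3((256,213.5),(236.5,300)),[onz(C,256,213.5,z)[:2] for z in (44,47)],[onz(S,236.5,300,z)[:2] for z in (44,47)])
E
```

```text
hole (array([610.6, 105.5,  30. ]), array([ 0.1, -0.6, -0.6, -1.3])) [610.5 105.8  32. ] [611.5 108.6  32. ]
tip (array([612.7, 105.5,  37.7]), array([ 0.2, -0.7, -0.7, -1.7])) [array([612.3, 107.4]), array([612.1, 108.6])] [array([614.7, 110.6]), array([615.3, 111.7])]
```

The tip sits at side (284,272) and the hole at (292,278). The wrist view shows the same small offset, about 2 mm in x and 1.5 mm in y. Correct and lower.

Call:
play_rows(plan=[[8,-0.007,-0.005,0,0,0,0],[8,-0.007,-0.005,-0.02,0,0,0],[8,-0.007,-0.005,-0.03,0,0,0],[8,-0.007,-0.005,-0.04,0,0,0],[8,-0.007,-0.005,-0.05,0,0,0],[8,-0.007,-0.005,-0.06,0,0,0],[8,-0.007,-0.005,-0.068,0,0,0],[8,-0.007,-0.005,-0.068,0,0,0]])

```text
clock: 58.35
tool_pos: [607.3, 104.9, 67.8]
eef_rot: [-0.0, 0.669, 0.743, -0.0]
force: [-0.0, 0.2, -0.8]
finger_gap: 12.5
gripper_force: 59.0
```

Call:
play_rows(plan=[[8,0,0,-0.01,0,0,0],[8,0,0,-0.02,0,0,0],[8,0,0,-0.03,0,0,0],[8,0,0,-0.036,0,0,0],[8,0,0,-0.042,0,0,0],[8,0,0,-0.042,0,0,0]])

```text
clock: 58.95
tool_pos: [609.3, 105.1, 58.1]
eef_rot: [0.001, 0.669, 0.744, 0.001]
force: [-2.0, -0.8, 10.0]
finger_gap: 12.1
gripper_force: 59.9
```

Call:
play_rows(plan=[[28,0,0,0.004,0,0,0],[28,0,0,0.004,0,0,0],[28,0,0,0.004,0,0,0],[28,0,0,0.004,0,0,0],[28,0,0,0.1,0,0,0],[28,0,0,0.2,0,0,0],[28,0,0,0.4,0,0,0],[28,-0.1,0,0.5,0,0,0],[28,-0.6,0.2,0.5,0,0,0],[28,-0.6,0.2,0.5,0,0,0],[28,-0.6,0.2,0.5,0,0,0],[28,-0.6,0.2,0.5,0,0,0],[28,-0.6,0.2,0.5,0,0,0]])

```text
clock: 60.25
tool_pos: [426.3, 165.4, 205.7]
eef_rot: [0.0, 0.668, 0.744, 0.0]
force: [-0.2, 0.2, 0.1]
finger_gap: 27.9
gripper_force: 0.0
```

```bash
python3 - <<'E'
from h import *
near(); scene(); b=read_camera("top"); T=cam("top"); S=cam("side")
print("pin head exp side z60",proj(S,(609.3,105.5,60)),"bias +2 rows")
for c,a in balls(b):
    p=onz(T,*c,12.5); print("top",p[:2],onz(T,*c,60)[:2],a)
bs=read_camera("side")
print([ (np.round(c,1),a,onz(S,*c,60)[:2],onz(S,*c,12.5)[:2]) for c,a in balls(bs,15) if 150<c[0]<260 and 90<c[1]<310])
E
```

```text
60.3 [427.9 165.1 206. ] close 6.1473880934556915 27.909577378175776 0.0 q6 0.20719240239542336
[423.8 250.8] 226 [642.7  80.6] axis (639, array([642.6,  71.3]), np.float64(-66.60262031351596))
[423.3 290.7] 130 [657.4  25.3] axis (787, array([663.5,  28.8]), np.float64(80.9254320545398))
lying? [ 616.2 -212.1] 45
lying? [351.8 -28. ] 35
standing? [644.8 -85.8] 42 [162. 218.]
lying? [ 637.4 -112.5] 42
standing? [640.  -38.2] 43 [178. 236.]
lying? [632.4 -61.9] 43
standing? [635.8   7.5] 46 [193. 255.]
lying? [627.9 -13.5] 46
standing? [631.3  54.7] 52 [210. 276.]
lying? [623.1  36.5] 52
standing? [608.5 102.9] 91 [237. 292.]
lying? [599.   87.6] 91
top exp [159. 202.] [array([159., 203.])]
top exp [175. 221.] [array([175., 222.])]
top exp [192. 242.] [array([191., 241.])]
top exp [209. 263.] [array([208., 263.])]
pin head exp side z60 (np.float64(237.58146884952225), np.float64(291.8282843540677)) bias +2 rows
top [645.8 -85.5] [635.7 -84.2] 13
top [640.6 -38. ] [630.7 -38.9] 14
top [631.7  57.5] [622.3  52.1] 13
top [635.2   9.7] [625.7   6.5] 12
top [615.9 115.4] [607.3 107.2] 32
top [ 614.5 -208.9] [ 605.9 -201.8] 23
top [ 310.9 -351. ] [ 316.6 -337.2] 8
[(array([162.3, 217.6]), np.int32(42), array([646.1, -81. ]), array([ 638.1, -110. ])), (array([177.6, 236.4]), np.int32(43), array([641.4, -33.8]), array([633.1, -59.8])), (array([192.8, 255.3]), np.int32(47), array([637.4,  11.3]), array([628.8, -11.7])), (array([209.6, 275.9]), np.int32(51), array([632.8,  58.1]), array([623.8,  38.2])), (array([237.1, 292.3]), np.int32(91), array([610.3, 105.7]), array([599.8,  89. ]))]
```

Call:
play_rows(plan=[[0,0.6,-0.2,0,0,0,0],[0,0.6,-0.2,0,0,0,0],[0,0.6,-0.2,0,0,0,0],[0,0.6,-0.2,0,0,0,0],[0,0.6,-0.2,0,0,0,0],[0,0.6,-0.2,-0.15,0,0,0],[0,0.6,-0.2,-0.3,0,0,0],[0,0.6,-0.2,-0.38,0,0,0],[0,0.6,-0.2,-0.42,0,0,0],[0,0.6,-0.2,-0.43,0,0,0],[0,0.6,-0.2,-0.44,0,0,0],[0,0.6,-0.2,-0.45,0,0,0],[0,0.6,-0.2,-0.45,0,0,0]])

```text
clock: 61.75
tool_pos: [608.7, 105.1, 72.1]
eef_rot: [0.001, 0.669, 0.744, 0.001]
force: [0.7, 0.3, 0.0]
finger_gap: -0.1
gripper_force: 0.0
```

Call:
play_rows(plan=[[0,0,0,-0.006,0,0,0],[0,0,0,-0.012,0,0,0],[0,0,0,-0.018,0,0,0],[0,0,0,-0.018,0,0,0]])

```text
clock: 62.15
tool_pos: [610.0, 105.2, 67.9]
eef_rot: [0.002, 0.669, 0.744, 0.002]
force: [0.0, -0.5, 7.0]
finger_gap: 0.2
gripper_force: 3.8
```

Contact comes at about 68 mm, which is the ball's top with the pin fully home. Retreat, then a last check and hand-in.

Call:
play_rows(plan=[[0,0,0,0.1,0,0,0],[0,0,0,0.3,0,0,0],[0,0,0,0.45,0,0,0],[20,-0.5,0.2,0.45,0,0,0],[20,-0.5,0.2,0.45,0,0,0],[20,-0.5,0.2,0.45,0,0,0],[20,-0.5,0.2,0.45,0,0,0],[20,-0.5,0.2,0.45,0,0,0]])

```text
clock: 62.95
tool_pos: [456.4, 165.5, 200.7]
eef_rot: [0.0, 0.668, 0.744, 0.0]
force: [1.6, -0.2, -0.2]
finger_gap: 20.0
gripper_force: 0.0
```

```bash
python3 - <<'E'
from h import *
np.set_printoptions(precision=1,suppress=True)
scene(); C=cam("top"); read_camera("top")
for t in ("ink_bottle","eraser","clip_tin","tray"): print(t,[(round(m["p"],2),w(C[3],m["point"])) for m in mark_of(t,"top")[:1]])
print(sense()["force"],hand_in())
E
```

```text
lying? [ 616.2 -212.1] 45
lying? [363.5 -27.2] 237
standing? [644.8 -85.8] 42 [162. 218.]
lying? [ 637.4 -112.5] 42
standing? [640. -38.] 42 [178. 236.]
lying? [632.3 -61.7] 42
standing? [635.8   7.5] 46 [193. 255.]
lying? [627.9 -13.5] 46
standing? [631.3  54.8] 50 [210. 276.]
lying? [623.1  36.6] 50
standing? [608.5 102.9] 91 [237. 292.]
lying? [599.   87.6] 91
top exp [159. 202.] [array([159., 203.])]
top exp [175. 221.] [array([175., 222.])]
top exp [192. 242.] [array([191., 241.])]
top exp [209. 263.] [array([208., 263.])]
ink_bottle [(0.61, array([ 371.8, -173.5,    3.5]))]
eraser [(0.59, array([380.8,  97.1,   1.9]))]
clip_tin [(0.59, array([381.9, -25. ,   1.6]))]
tray [(0.78, array([ 609.4, -244.2,    1.7]))]
the job is handed in; nothing more can be done
[ 0.  -0.5  0. ] None
```

Handed in at about 63 s of 210 s, but `hand_in()` returned no verdict: my last measurements show four cell sticks standing heavy end down in the wells, the empty case in the tray (about 30 mm off centre), the dust cover open with the pin home in the terminal, bystanders unmoved and the gripper clear.

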